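# Hook in the missing shelf bracket and lay the drying shelf

### The arm

A 6-joint arm with a two-finger parallel gripper is mounted at the origin on the work surface. World frame = base frame: x ahead of the robot, y to its left, z up, the work surface at z = 0. Lengths are in m, angles in rad, forces in N, time in s.
With the tool pointing down it reaches from about 0.275 to 0.85 m from the base axis. Payload 19 kg.
Tool frame: the origin (TCP) lies midway between the tips of the shut fingers; the grasp point (between the pads) lies hold_point_z behind it (hold_point_z is the distance from the TCP to the grasp point, in m); x points along the fingers, z is the direction in which the jaws open and shut, and the axes are right-handed (so a half turn about x gives the same grasp; the last joint's range is limited). The gripper opens to 85 mm and grips with 20 to 120 N. Pads are 22 mm wide; open, the fingers measure 114 mm over their backs; the gripper's body (76 mm by 85 mm) begins 54 mm behind the grasp point. The pads swing forward as they close: fully open they stand 13 mm farther back than shut.
Start: joints at [1.199, 0.15, 1.437, -0, 1.554, -0.134], TCP at [0.135, 0.559, 0.2] pointing down, gripper open.
Joint ranges: [-2.8, 2.8], [-0.68, 2.1], [0.12, 2.68], [-1.39, 4.53], [0.16, 2.79], [-2.81, 2.81]. Speed limits (rad/s): [1.89, 1.89, 2.22, 3.01, 3.01, 3.01].

### API

Orientations are given as a unit quaternion [x, y, z, w].
In Python, from station import * gives the robot as it stands.
- The arm moves only by the tool step_arm, never from a script. Its argument "increments" is a list of rows, each an object with "fingers": the opening, from 0 (shut) to 1 (fully open); "linear": the shift along the tool's x, y, z in mm, a list of three; "twist": the turn, a rotation vector about the tool's x, y, z in degrees, a list of three. A call has 1 to 8 rows; each row is the pose to reach, as a shift and turn from the pose measured when the call began, along the tool's axes at that moment; what a row does not reach only later rows make up. A row lasts 1/10 s, in which the tool goes at most 50 mm and 8.59 degrees, less where a joint would pass 70% of its speed; a pose out of reach is approached as far as the arm can. A call with a gripper value outside its range is refused whole. The fingers move at their own pace and stop on an object; the grip force is fixed at half the most. Time passes only in rows, so rows that repeat a pose let the fingers close. It gives the time, the measured TCP pose, the force and the opening at its end, in the units of the state.
- state(): the state, without advancing time (a new reading comes with each control period).
- read_camera(name): name is "side" or "top"; returns a dict with "color" (400x640x3 uint8, red, green, blue), "intrinsics" (3x3 intrinsics, pixels), "k1" (the pictures are not rectified: a ray, as slopes to the right and down, at radius r is drawn at 1 + k1 r^2 times it, then the intrinsics apply), "origin" and "orientation" of the camera in the world. Camera axes: x right, y up, looking along -z (the intrinsics and any distortion apply to the point x, -y, -z); pixel columns grow to the right and rows downward; lengths in m; the calibration is good to about 2 mm. A picture is of the moment at which its call begins. There is no depth.
- close_job(): hands the job in, once; it reports no verdict.
The state is a dict: "time_s": time; "q": joint angles; "joint_velocities": joint speeds; "effort": joint torques, N m; "ee_pos": TCP position; "eef_rot": TCP orientation; "wrist_force": force on the tool from outside, world axes, zero at the start; "ft_torque": the same for the moment, N m; "width": opening from 0.0 (shut) to 1.0 (fully open).
Only numpy, scipy, OpenCV 4.12 (cv2) and the standard library are available. Lean on these libraries where they do the work, as an engineer would, in place of code of your own. Each camera call takes 0.05 s, during which the arm holds its last target. There are 200 camera calls.

### The job

Get the small drying rack ready for more ware: hook the loose bracket into the bare upright at the same height as the bracket already on the other upright, pressing its tabs into the slots and then down until it is fully home. Then set the slatted shelf down gently on the two brackets, without dropping it, so that it lies flat between the uprights and the brackets' turned-up tips. Leave the bowl, the mug and the glaze jar where they stand.

Things in the scene. Friction and masses are not known exactly. Their poses are not given: they have to be found in the camera images.
- rack: Bench rack, fixed: wooden base board (x -190 to +80, y -160 to +160, 18 mm thick) and two dark steel uprights at y = +120 and -120 mm, joined behind by flat stays. Origin on the bench, midway between the uprights, in the plane of their front faces. x points level through the rack, front to back, roughly away from the robot; z up. A laid shelf has shelf_grip at x -92, y 0, z 231.5 mm here.
- post_bare: Upright with no bracket yet, at either end of the rack: steel plate 4 mm thick, 40 mm wide, top at 290 mm, open behind. Axes as the rack's; origin on the bench under the middle of its front face (x = 0; metal lies at x > 0). Two columns of slots at y = +9 and -9 mm, each slot 9 mm wide and 25 tall, centred at z = 60, 100, 140, 180, 220, 260 mm. A bracket's four tabs take two neighbouring rows.
- post_fitted: The other upright, the same in every way, with its bracket already hooked in for good. Axes and origin as for post_bare.
- fitted_grip (a point): Point on the fitted bracket, the same as bracket_grip on the loose one; axes as the rack's. In the upright's frame it is at x -75, y 0, z 200.5 mm, and bracket_grip must come to the same place on post_bare. Its tabs sit on the lower ends of the slots centred at 180 and 220 mm; its top edge is 225.5 mm above the bench.
- bracket_grip (a point): Grasp point of the loose bracket, a light metal channel 190 mm long, 22 wide, 70 deep over its rear 100 mm, tapering to 30 at the tip, 0.25 to 0.42 kg, standing on the bench on its lower edge. x = its length towards the hook tabs (the way it is pushed in), y = width, z = up. Mid-width, 75 mm in front of the rear face, 45 above the lower edge, 25 below the top. The tip has a lip 8 mm high, 6 long.
- bracket_rear (a point): Lower end of the loose bracket's rear face, mid-width; axes as bracket_grip. Four tabs project 10 mm (+x) at y = +9 and -9 mm, each 4 mm thick. Necks span z 12 to 22 and 52 to 62 mm; a hook hangs 7 mm below each, its gap to the rear face 7 mm narrowing upward to 4.3. Push in 11 mm (4 mm to spare up or down) above the final height until the rear face meets the upright, then press down 11 mm.
- shelf_grip (a point): Centre of the loose dark slatted wooden shelf's middle slat. Three slats 320 mm long (y axis), 30 wide (x), 12 thick (z, up), gaps of 37.5 mm between: 165 mm deep in all, 0.19 to 0.38 kg, lying flat on the bench. Under their ends, two battens 20 mm tall, 16 wide, at y = +150 and -150 mm. The point is 26 mm above the battens' underside, 6 above the slats'. Same either way round.
- shelf_end (a point): End of the shelf's middle slat, 160 mm along y from shelf_grip. In place, the slats lie on the brackets' top edges, the battens hang outside the two brackets (11 mm to spare each side) and the shelf lies between the uprights' faces and the tip lips (9 mm to spare each way).
- bowl: Small pink bowl, 100 mm across and 45 mm tall, standing on the rack's base board. Origin at the centre of its underside. Not to be moved.
- mug: Dark plum mug, 72 mm across and 75 mm tall with a handle, standing on the rack's base board. Origin at the centre of its underside. Not to be moved.
- glaze_jar: Sage-green lidded jar, 80 mm across and 100 mm tall, standing on the bench behind the rack. Origin at the centre of its underside. Not to be moved.

How it is judged:
On the way, in this order (a step that is already met when the one before it is completed fails the run):
1. the bracket is hooked into the bare upright at its mate's height and pressed fully down (x of bracket_grip in the frame of post_bare between -0.079 and -0.071 m and y of bracket_grip in the frame of post_bare between -0.005 and 0.005 m and z of bracket_grip in the frame of post_bare between 0.196 and 0.205 m and angle between the x axis of bracket_grip and the x axis of post_bare, either way round below 0.08 rad and angle between bracket_grip's own z axis and vertical below 0.06 rad), for 0.2 s.
2. the shelf is down on both brackets while the gripper still holds it (set down, not dropped) (z of shelf_grip in the frame of rack between 0.2255 and 0.2375 m and x of shelf_grip in the frame of rack between -0.112 and -0.072 m and contact force between shelf and the fingers above 0.5 N), for 0.05 s.
At the end, for the whole second after the job is handed in: Bracket in the bare upright: rear face on it (4 mm), centred (5 mm), at its mate's height (4.5 mm), square (0.08 rad), upright (0.06). Shelf on both brackets: mid slat within 14 mm in depth, 16 sideways, 5 in height of its place, in line (0.08), level (0.04). Both still and released (all of step 1 and x of shelf_grip in the frame of rack between -0.106 and -0.078 m and y of shelf_grip in the frame of rack between -0.016 and 0.016 m and z of shelf_grip in the frame of rack between 0.2265 and 0.2365 m and angle between the y axis of shelf_grip and the y axis of rack, either way round below 0.08 rad and angle between shelf_grip's own z axis and vertical below 0.04 rad and linear speed of each of bracket, shelf below 0.02 m/s); the robot touches nothing.
It fails at once if the bowl is shoved more than 30 mm or tipped (distance of bowl from where it was at the start of the episode above 0.03 m or angle between bowl's own z axis and vertical above 0.35 rad).
It fails at once if the mug is shoved more than 30 mm or tipped (distance of mug from where it was at the start of the episode above 0.03 m or angle between mug's own z axis and vertical above 0.35 rad).
It fails at once if the glaze jar is shoved more than 30 mm or tipped (distance of glaze_jar from where it was at the start of the episode above 0.03 m or angle between glaze_jar's own z axis and vertical above 0.35 rad).
It also fails if it takes over 64 s, if anything falls off the work surface, if the arm or the gripper's body presses on something with over 40 N, if the wrist force passes 120 N, or if a joint passes its speed limit or range.

## Working session

There is one attempt and no reset: what is moved stays moved. The work goes in short steps, Python scripts to look and compute and a tool call to move; the robot and the scene stay as the last step left them, time stands still between calls to the robot, and variables do not carry over. Pictures are saved under pics/ and viewed, about 8 in all and at most 12, crops included, and the job is handed in when it is done.

Besides the shell and the picture viewer there is one more tool, called after ">>>" as a command line: name --argument value ..., lists and objects as JSON in quotes. step_arm: Moves the arm, as the interface text tells. Its arguments: {"type":"object","properties":{"increments":{"type":"array","items":{"type":"object","properties":{"fingers":{"type":"number"},"linear":{"type":"array","items":{"type":"number"}},"twist":{"type":"array","items":{"type":"number"}}}}}},"required":["increments"]}

```bash
ls; mkdir -p pics; python3 - <<'E'
from station import *
import cv2
s=state();print(s)
try: print(hold_point_z)
except Exception as e: print(e)
for n in("top","side"):
    c=read_camera(n);cv2.imwrite(f"pics/{n}0.png",c["color"][:,:,::-1]);print({k:c[k] for k in c if k!="color"})
E
```

```text
pics
{'time_s': 0.0, 'q': array([ 1.19898249e+00,  1.50962825e-01,  1.43801069e+00, -1.22767043e-05,
        1.55382510e+00, -1.34018501e-01]), 'joint_velocities': array([-0.00089021, -0.00079062, -0.00053921,  0.00144092,  0.00032026,
        0.00072422]), 'effort': array([-9.52730579e-05, -7.13046813e+01, -5.70868850e+01, -8.73180124e-05,
        8.84267036e-03, -5.03957835e-05]), 'ee_pos': array([0.13537599, 0.55854139, 0.19989882]), 'eef_rot': array([-0.43738131,  0.55614385,  0.43694092,  0.55541358]), 'wrist_force': array([-0.51069421, -0.15471827,  0.22730704]), 'ft_torque': array([-0.04884692,  0.0279429 , -0.00786267]), 'width': 1.0029215474015383}
0.0187
{'intrinsics': array([[485.61644369,   0.        , 314.8648785 ],
       [  0.        , 485.61644369, 198.97496743],
       [  0.        ,   0.        ,   1.        ]]), 'k1': -0.1024812845909516, 'origin': array([ 0.36651673, -0.07045243,  1.96195309]), 'orientation': array([ 0.04958854, -0.04221001, -0.70532015,  0.70589148])}
{'intrinsics': array([[487.73587859,   0.        , 324.20179814],
       [  0.        , 487.73587859, 197.11883273],
       [  0.        ,   0.        ,   1.        ]]), 'k1': -0.04279938885771608, 'origin': array([ 1.07677409, -1.19658333,  0.96385813]), 'orientation': array([0.45740415, 0.09811411, 0.16196338, 0.86886301])}
```

View pics/top0.png

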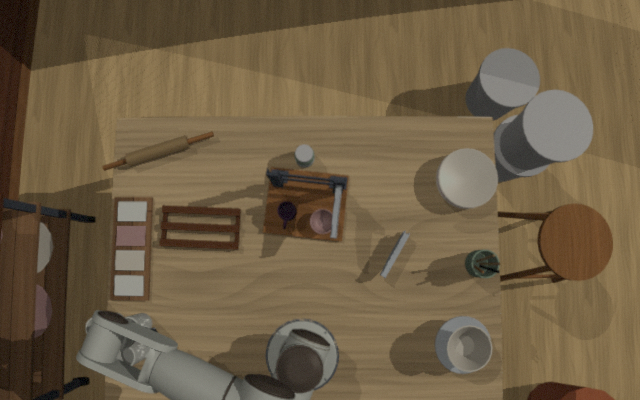

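View pics/side0.png

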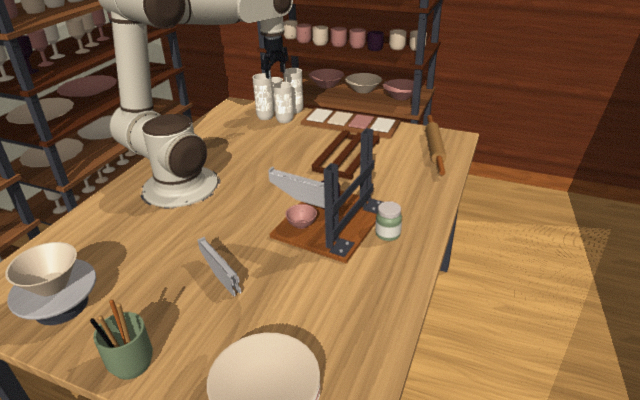

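```bash
python3 - <<'E'
import cv2
def crop(n,x0,x1,y0,y1,f,o):
    im=cv2.imread(f"pics/{n}0.png")[y0:y1,x0:x1]
    im=cv2.convertScaleAbs(cv2.resize(im,None,fx=f,fy=f,interpolation=cv2.INTER_CUBIC),alpha=1.5,beta=15)
    for x in range((x0+9)//10*10,x1,10): cv2.line(im,((x-x0)*f,0),((x-x0)*f,8 if x%50 else 25),(0,255,255),1)
    for y in range((y0+9)//10*10,y1,10): cv2.line(im,(0,(y-y0)*f),(8 if y%50 else 25,(y-y0)*f),(0,255,255),1)
    cv2.imwrite(f"pics/{o}.png",im)
crop("top",255,415,165,285,5,"ct")
crop("side",190,390,120,300,4,"cs1") 
crop("top",150,350,165,265,4,"ct2")
E
python3 -c "
import cv2,numpy as np
a=cv2.imread('pics/cs1.png')[:600];cv2.imwrite('pics/cs1.png',a)"
```

```text
(no output)
```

View pics/ct.png

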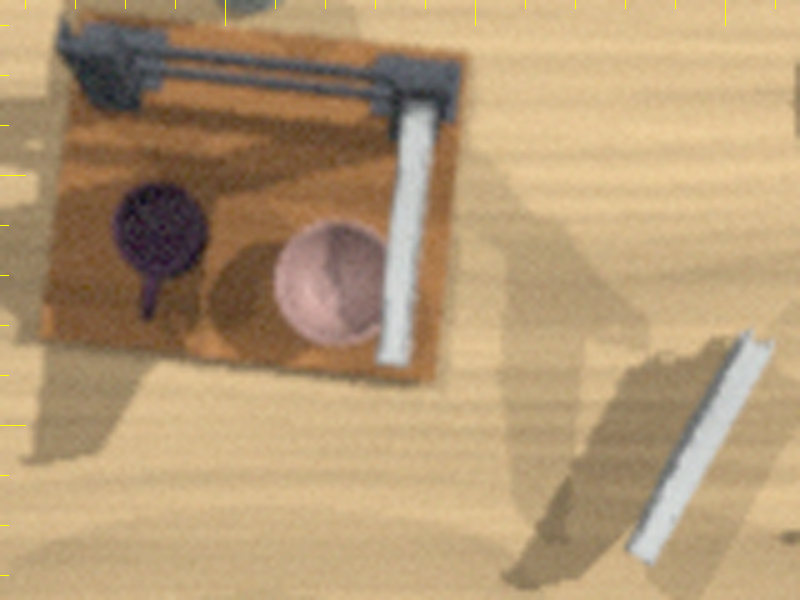

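View pics/cs1.png

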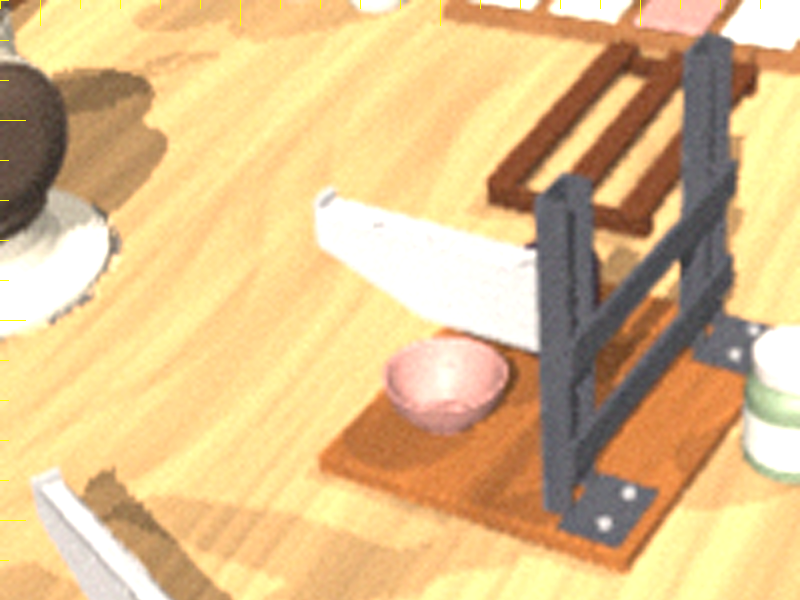

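View pics/ct2.png

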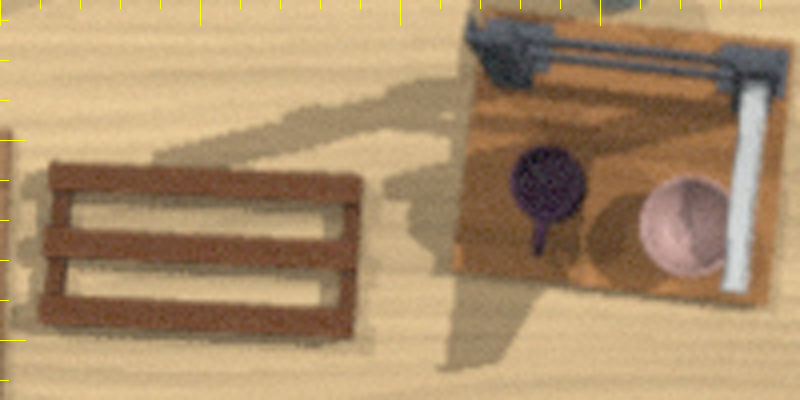

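```bash
cat > h.py <<'E'
import numpy as np, cv2
from scipy.optimize import least_squares
from scipy.spatial.transform import Rotation as R
CAM={"top":dict(K=[[485.61644369,0,314.8648785],[0,485.61644369,198.97496743],[0,0,1]],k1=-0.1024812845909516,o=[0.36651673,-0.07045243,1.96195309],q=[0.04958854,-0.04221001,-0.70532015,0.70589148]),
"side":dict(K=[[487.73587859,0,324.20179814],[0,487.73587859,197.11883273],[0,0,1]],k1=-0.04279938885771608,o=[1.07677409,-1.19658333,0.96385813],q=[0.45740415,0.09811411,0.16196338,0.86886301])}
def proj(n,P):
    c=CAM[n];M=np.diag([1,-1,-1])@R.from_quat(c["q"]).as_matrix().T
    P=np.atleast_2d(P).astype(float)
    return cv2.projectPoints(P.reshape(-1,1,3),cv2.Rodrigues(M)[0],-M@np.array(c["o"]),np.array(c["K"]),np.array([c["k1"],0,0,0]))[0].reshape(-1,2)
def T(p,L): # p=(x,y,yaw[,z])
    c,s=np.cos(p[2]),np.sin(p[2]);L=np.atleast_2d(L).astype(float)
    return np.c_[p[0]+c*L[:,0]-s*L[:,1],p[1]+s*L[:,0]+c*L[:,1],L[:,2]+(p[3] if len(p)>3 else 0)]
def fit(obs,p0):
    # obs list (cam,local mm,(u,v))
    f=lambda p:np.concatenate([(proj(n,T(p,np.array(l)/1e3))[0]-uv) for n,l,uv in obs])
    r=least_squares(f,p0,loss="soft_l1");return r.x,f(r.x).reshape(-1,2)
def px(x0,y0,f,u,v): return np.array([(u+.5)/f-.5+x0,(v+.5)/f-.5+y0])
E
cat > fit0.py <<'E'
from h import *
t=lambda u,v:px(255,165,5,u,v); s=lambda u,v:px(190,120,4,u,v); t2=lambda u,v:px(150,165,4,u,v)
np.set_printoptions(precision=4,suppress=True)
rack=[("top",(80,-160,18),t(467,55)),("top",(-190,160,18),t(40,338)),("top",(-190,-160,18),t(433,374)),
("top",(-190,-109,233),t(377,361)),("top",(-190,-131,233),t(409,366)),
("side",(-190,-160,18),s(322,462)),("side",(80,-160,18),s(626,560)),("side",(-190,-109,233.5),s(334,190)),("side",(-190,-131,233.5),s(317,205))]
p,r=fit(rack,[.7,-.07,-.1]);print("rack",p);print(r)
br=[("top",(10,9,62),t(748,333)),("top",(10,-9,62),t(772,345)),("top",(-190,11,78),t(628,548)),("top",(-190,-11,78),t(652,563)),
("side",(-190,11,78),s(57,470)),("side",(-190,-11,78),s(35,478))]
p,r=fit([(n,np.array(l)-[0,0,0],uv) for n,l,uv in br],[.6,-.35,-.5]);print("br_rear",p);print(r); print("grip",T(p,[-.075,0,.045]))
sh=[("top",(82.5,160,32),t2(52,163)),("top",(82.5,-160,32),t2(361,178)),("top",(-82.5,160,32),t2(40,322)),("top",(-82.5,-160,32),t2(352,336)),
("top",(15,160,32),t2(45,228)),("top",(-15,160,32),t2(43,254)),("top",(15,-160,32),t2(357,242)),("top",(-15,-160,32),t2(356,267)),
("side",(-82.5,-160,32),s(490,185)),("side",(82.5,-160,32),s(650,218))]
p,r=fit(sh,[.6,.4,0]);print("shelf",p);print(r)
E
python3 fit0.py
```

```text
rack [ 0.6596 -0.0193 -0.1074]
[[ 0.6136 -1.3843]
 [-0.1282 -0.4626]
 [ 0.6572  1.0156]
 [ 0.3023 -0.6369]
 [ 0.0553 -0.9713]
 [-0.9251 -1.8776]
 [ 0.9991 -0.6365]
 [-0.6863 -0.8419]
 [-0.5455 -1.1263]]
br_rear [ 0.4777 -0.4072 -0.5313]
[[ 0.915  -0.8925]
 [ 0.0991 -0.9751]
 [-0.2261  0.3736]
 [-0.0717  0.2783]
 [ 0.3549 -1.2118]
 [-1.0188 -0.2049]]
grip [[ 0.4131 -0.3692  0.045 ]]
shelf [ 0.5074  0.4125 -0.0336]
[[-0.5049 -0.699 ]
 [ 0.2889 -1.725 ]
 [-0.4177  0.2953]
 [ 0.3472 -0.0191]
 [ 0.0323 -0.3713]
 [ 0.0025  0.538 ]
 [ 0.3838 -0.9611]
 [ 0.2352  0.2821]
 [-1.2319 -1.5707]
 [-0.3896 -1.4254]]
```

```bash
cat > sil.py <<'E'
from h import *
from scipy.optimize import minimize
def boxp(x0,x1,y0,y1,z0,z1): return np.array([(x,y,z) for x in(x0,x1) for y in(y0,y1) for z in(z0,z1)],float)/1e3
B=[boxp(-100,0,-11,11,0,70),np.vstack([boxp(-100.1,-100,-11,11,0,70),boxp(-190,-189.9,-11,11,40,70)]),boxp(-190,-184,-11,11,70,78)]
B+=[boxp(0,10,s*9-2,s*9+2,z,z+17) for s in(1,-1) for z in(5,45)]
S=[boxp(x-15,x+15,-160,160,20,32) for x in(-67.5,0,67.5)]+[boxp(-82.5,82.5,y-8,y+8,0,20) for y in(-150,150)]
F=8
def render(cam,parts,p,w):
    x0,x1,y0,y1=w;m=np.zeros(((y1-y0)*F,(x1-x0)*F),np.uint8)
    for q in parts:
        P=(proj(cam,T(p,q))-[x0,y0]+.5)*F-.5
        cv2.fillConvexPoly(m,cv2.convexHull((P*16).round().astype(np.int32)),255,shift=4)
    m=cv2.resize(m,(x1-x0,y1-y0),interpolation=cv2.INTER_AREA)/255.
    return cv2.GaussianBlur(m,(0,0),.5)
def lowsat(img):
    i=img.astype(float);return 1-(i.max(2)-i.min(2))/np.maximum(i.max(2),30)
def silfit(img,cam,parts,p0,w,step,feat=lowsat,free=None):
    x0,x1,y0,y1=w;f=feat(img)[y0:y1,x0:x1]
    p0=np.array(p0,float);idx=free or [0,1,2]
    def full(d): p=p0.copy();p[idx]+=d;return p
    def cost(d):
        m=render(cam,parts,full(d),w).ravel();A=np.c_[m,np.ones_like(m)]
        c,*_=np.linalg.lstsq(A,f.ravel(),rcond=None);return ((A@c-f.ravel())**2).mean()/f.var()
    s=np.eye(len(idx))*np.array(step);best=None
    r=minimize(cost,np.zeros(len(idx)),method="Nelder-Mead",options=dict(initial_simplex=np.vstack([-.3*s.sum(0)]+[-.3*s.sum(0)+k for k in s]),xatol=1e-5,fatol=1e-7))
    return full(r.x),r.fun
E
cat > f1.py <<'E'
from sil import *
np.set_printoptions(precision=4,suppress=True)
it=cv2.imread("pics/top0.png");is_=cv2.imread("pics/side0.png")
st=[.006,.006,.04]
print("loose top",silfit(it,"top",B,[.4777,-.4072,-.5313],(375,415,225,282),st))
print("loose side",silfit(is_,"side",B,[.4777,-.4072,-.5313],(192,250,230,300),st))
rp=np.array([.6596,-.0193,-.1074]);
q=T(rp,[0,-.12,0])[0];p=[q[0],q[1],rp[2],.1555]
print(p)
print("fit top",silfit(it,"top",B[1:3],p,(325,350,195,243),st))
print("fit side",silfit(is_,"side",B,p,(262,322,163,205),st))
print("shelf top",silfit(it,"top",S,[.5074,.4125,-.0336],(152,246,196,256),st,feat=lambda i:-i.astype(float).sum(2)))
E
python3 f1.py
```

```text
loose top (array([ 0.4777, -0.409 , -0.5299]), np.float64(0.01719045788572426))
loose side (array([ 0.4768, -0.4076, -0.5285]), np.float64(0.0220525090969883))
[np.float64(0.6467367623787599), np.float64(-0.13860857939770935), np.float64(-0.1074), 0.1555]
fit top (array([ 0.6513, -0.1352, -0.0936,  0.1555]), np.float64(0.605028199876732))
fit side (array([ 0.6443, -0.1392, -0.1144,  0.1555]), np.float64(0.036332334278298566))
shelf top (array([ 0.5028,  0.4155, -0.0402]), np.float64(0.23323641582317378))
```

```bash
cat >> sil.py <<'E'
def joint(items,p0,step,idx=(0,1,2)):
    # items: (img,cam,parts,window,feat,mask or None)
    p0=np.array(p0,float);idx=list(idx)
    def full(d): p=p0.copy();p[idx]+=d;return p
    def cost(d,each=False):
        o=[]
        for img,cam,parts,w,feat,mk in items:
            x0,x1,y0,y1=w;f=feat(img)[y0:y1,x0:x1]
            k=np.ones(f.shape,bool) if mk is None else mk[y0:y1,x0:x1]
            m=render(cam,parts,full(d),w)[k];A=np.c_[m,np.ones_like(m)];g=f[k]
            c,*_=np.linalg.lstsq(A,g,rcond=None);o.append(((A@c-g)**2).mean()/g.var())
        return o if each else sum(o)
    s=np.eye(len(idx))*np.array(step)
    r=minimize(cost,np.zeros(len(idx)),method="Nelder-Mead",options=dict(initial_simplex=np.vstack([-.3*s.sum(0)]+[-.3*s.sum(0)+k for k in s]),xatol=1e-5,fatol=1e-7))
    return full(r.x),cost(r.x,True)
E
cat > f2.py <<'E'
from sil import *
np.set_printoptions(precision=4,suppress=True)
it=cv2.imread("pics/top0.png");is_=cv2.imread("pics/side0.png")
st=[.006,.006,.04]
mn=lambda i:i.min(2).astype(float)
mk=np.ones((400,640),bool);mk[205:238,:333]=False;mk[:,:329]=False
p=[.6455,-.1390,-.11,.1555]
T1=(it,"top",B,(326,350,192,243),mn,mk);T2=(it,"top",B,(326,350,192,243),lowsat,mk);S1=(is_,"side",B,(262,322,163,205),lowsat,None)
for n,i in(("top mn",[T1]),("top ls",[T2]),("side",[S1]),("both",[T1,S1])): print(n,joint(i,p,st))
# board (top face+sides) blue-ish feature
BD=[boxp(-190,80,-160,160,0,18)]
mk2=np.ones((400,640),bool)
ft=lambda i:np.clip(i[:,:,0].astype(float),0,255)
print("loose both",joint([(it,"top",B,(375,415,225,282),lowsat,None),(is_,"side",B,(192,250,230,300),lowsat,None)],[.4777,-.409,-.53],st))
E
python3 f2.py
```

```text
top mn (array([ 0.6465, -0.1394, -0.1267,  0.1555]), [np.float64(0.2779115280817965)])
top ls (array([ 0.645 , -0.1385, -0.1134,  0.1555]), [np.float64(0.1782154926891352)])
side (array([ 0.6445, -0.1391, -0.1126,  0.1555]), [np.float64(0.03631530180530559)])
both (array([ 0.6442, -0.1393, -0.1243,  0.1555]), [np.float64(0.2812338784105789), np.float64(0.04179418483744713)])
loose both (array([ 0.4775, -0.4085, -0.5287]), [np.float64(0.017555741628328958), np.float64(0.023491796488940453)])
```

```bash
cat > mv.py <<'E'
from station import *
from h import *
np.set_printoptions(precision=2,suppress=True)
def toolR(yaw,sg):
    x=np.array([0,0,-1.]);z=sg*np.array([-np.sin(yaw),np.cos(yaw),0]);return np.c_[x,np.cross(z,x),z]
def go(pos,yaw,sg,tcp=False):
    s=state();R0=R.from_quat(s["eef_rot"])
    t=np.array(pos,float)-([0,0,0] if tcp else [0,0,.0187])
    d=R0.inv().apply(t-s["ee_pos"])*1e3
    tw=(R0.inv()*R.from_matrix(toolR(yaw,sg))).as_rotvec(degrees=True)
    print("lin",d,"twist",tw,"| |",np.linalg.norm(d),np.linalg.norm(tw))
def info():
    s=state();R0=R.from_quat(s["eef_rot"]).as_matrix()
    print("t",s["time_s"],"grasp",(s["ee_pos"]-.0187*R0[:,0])*1e3,"q",s["q"],"F",s["wrist_force"],"M",s["ft_torque"],"w",s["width"]);print(R0.T)
E
python3 - <<'E'
from mv import *
info()
for sg in(1,-1):
    go([.36,0,.2],-.5287,sg);go([.4128,-.3707,.15],-.5287,sg);
E
```

```text
t 0.1 grasp [135.38 558.6  218.65] q [ 1.2   0.15  1.44 -0.    1.55 -0.13] F [ 0.12 -0.09  0.22] M [ 0.02  0.03 -0.04] w 1.0005056170189919
[[-0.   -0.   -1.  ]
 [-0.97  0.24  0.  ]
 [ 0.24  0.97 -0.  ]]
lin [  19.14 -349.88 -489.93] twist [16.67 -0.06  0.  ] | | 602.3463949077985 16.667772884944995
lin [  69.5  -488.53 -837.71] twist [16.67 -0.06  0.  ] | | 972.2387215558929 16.667772884944995
lin [  19.14 -349.88 -489.93] twist [-163.33   -0.     -0.09] | | 602.3463949077985 163.33234505649202
lin [  69.5  -488.53 -837.71] twist [-163.33   -0.     -0.09] | | 972.2387215558929 163.33234505649202
```

>>> step_arm --increments '[{"fingers": 1, "linear": [0, -350, -490], "twist": [16.7, 0, 0]}, {"fingers": 1, "linear": [0, -350, -490], "twist": [16.7, 0, 0]}, {"fingers": 1, "linear": [0, -350, -490], "twist": [16.7, 0, 0]}, {"fingers": 1, "linear": [0, -350, -490], "twist": [16.7, 0, 0]}, {"fingers": 1, "linear": [0, -350, -490], "twist": [16.7, 0, 0]}, {"fingers": 1, "linear": [0, -350, -490], "twist": [16.7, 0, 0]}, {"fingers": 1, "linear": [0, -350, -490], "twist": [16.7, 0, 0]}, {"fingers": 1, "linear": [0, -350, -490], "twist": [16.7, 0, 0]}]'

```text
time_s: 0.9
ee_pos: [0.2825, 0.1923, 0.2005]
eef_rot: [-0.352, 0.613, 0.352, 0.613]
wrist_force: [0.7, 0.2, 1.2]
width: 1.002
```

```bash
python3 - <<'E'
from mv import *
info();go([.36,0,.2],-.5287,1);go([.4128,-.3707,.15],-.5287,1)
E
```

```text
t 0.9 grasp [282.49 192.36 219.16] q [ 0.37 -0.36  1.9  -0.    1.6  -0.67] F [0.7  0.19 1.16] M [ 0.   -0.05  0.06] w 1.0020916269763251
[[ 0.   -0.   -1.  ]
 [-0.86  0.5  -0.  ]
 [ 0.5   0.86 -0.  ]]
lin [  19.34 -163.96 -126.94] twist [-0.01 -0.04  0.03] | | 208.25189612750015 0.05224725065136085
lin [  69.67 -396.56 -420.31] twist [-0.01 -0.04  0.03] | | 582.0447803915987 0.05224725065136085
```

>>> step_arm --increments '[{"fingers": 1, "linear": [0, -164, -127]}, {"fingers": 1, "linear": [0, -164, -127]}, {"fingers": 1, "linear": [0, -164, -127]}, {"fingers": 1, "linear": [0, -164, -127]}, {"fingers": 1, "linear": [0, -396.6, -420.3]}, {"fingers": 1, "linear": [0, -396.6, -420.3]}, {"fingers": 1, "linear": [0, -396.6, -420.3]}, {"fingers": 1, "linear": [0, -396.6, -420.3]}]'

```text
invalid input at $.increments[0]: expected keys fingers, linear, twist
```

>>> step_arm --increments '[{"fingers": 1, "linear": [0, -120, -140]}, {"fingers": 1, "linear": [0, -120, -140]}, {"fingers": 1, "linear": [0, -120, -140]}, {"fingers": 1, "linear": [0, -120, -140]}]'

```text
invalid input at $.increments[0]: expected keys fingers, linear, twist
```

```bash
python3 - <<'E'
from mv import *
info();go([.4128,-.3707,.12],-.5287,1);go([.4128,-.3707,.045],-.5287,1)
E
```

```text
t 0.9 grasp [282.49 192.36 219.16] q [ 0.37 -0.36  1.9  -0.    1.6  -0.67] F [0.7  0.19 1.16] M [ 0.   -0.05  0.06] w 1.0020916269763251
[[ 0.   -0.   -1.  ]
 [-0.86  0.5  -0.  ]
 [ 0.5   0.86 -0.  ]]
lin [  99.67 -396.54 -420.29] twist [-0.01 -0.04  0.03] | | 586.36640699616 0.05224725065136085
lin [ 174.67 -396.5  -420.24] twist [-0.01 -0.04  0.03] | | 603.592706578527 0.05224725065136085
```

>>> step_arm --increments '[{"fingers": 1, "linear": [0, -164, -127], "twist": [0, 0, 0]}, {"fingers": 1, "linear": [0, -164, -127], "twist": [0, 0, 0]}, {"fingers": 1, "linear": [0, -164, -127], "twist": [0, 0, 0]}, {"fingers": 1, "linear": [0, -164, -127], "twist": [0, 0, 0]}, {"fingers": 1, "linear": [0, -396.6, -420.3], "twist": [0, 0, 0]}, {"fingers": 1, "linear": [0, -396.6, -420.3], "twist": [0, 0, 0]}, {"fingers": 1, "linear": [0, -396.6, -420.3], "twist": [0, 0, 0]}, {"fingers": 1, "linear": [0, -396.6, -420.3], "twist": [0, 0, 0]}]'

```text
time_s: 1.7
ee_pos: [0.3814, -0.1755, 0.2007]
eef_rot: [-0.352, 0.613, 0.351, 0.613]
wrist_force: [1.8, 0.6, 0.1]
width: 0.998
```

```bash
python3 - <<'E'
from mv import *
info();go([.4128,-.3707,.14],-.5287,1);go([.4128,-.3707,.045],-.5287,1)
E
```

```text
t 1.7 grasp [ 381.4  -175.52  219.44] q [-0.61 -0.18  1.76 -0.    1.56 -1.66] F [1.84 0.55 0.14] M [-0.04 -0.05 -0.01] w 0.9983506625717585
[[ 0.   -0.   -1.  ]
 [-0.86  0.51 -0.  ]
 [ 0.51  0.86 -0.  ]]
lin [  79.63 -125.62 -152.53] twist [-0.05 -0.03  0.04] | | 213.03900540414497 0.07557798857325118
lin [ 174.63 -125.55 -152.47] twist [-0.05 -0.03  0.04] | | 263.6366944634746 0.07557798857325118
```

>>> step_arm --increments '[{"fingers": 1, "linear": [60, -125.6, -152.5], "twist": [0, 0, 0]}, {"fingers": 1, "linear": [60, -125.6, -152.5], "twist": [0, 0, 0]}, {"fingers": 1, "linear": [60, -125.6, -152.5], "twist": [0, 0, 0]}, {"fingers": 1, "linear": [60, -125.6, -152.5], "twist": [0, 0, 0]}, {"fingers": 1, "linear": [60, -125.6, -152.5], "twist": [0, 0, 0]}, {"fingers": 1, "linear": [60, -125.6, -152.5], "twist": [0, 0, 0]}]'

```text
time_s: 2.3
ee_pos: [0.4123, -0.3713, 0.1395]
eef_rot: [-0.351, 0.614, 0.352, 0.614]
wrist_force: [-0.7, 1.3, -0.1]
width: 0.999
```

```bash
python3 - <<'E'
from mv import *
info();go([.4128,-.3707,.045],-.5287,1)
E
```

```text
t 2.3 grasp [ 412.3  -371.32  158.24] q [-0.87  0.14  1.58 -0.    1.43 -1.91] F [-0.71  1.3  -0.06] M [ 0.01 -0.02  0.02] w 0.9985163040343499
[[-0.    0.   -1.  ]
 [-0.86  0.51  0.  ]
 [ 0.51  0.86  0.  ]]
lin [113.24  -0.33   0.74] twist [-0.15  0.02 -0.09] | | 113.24329858309366 0.17469861082728785
```

>>> step_arm --increments '[{"fingers": 1, "linear": [40, -0.3, 0.7], "twist": [0, 0, 0]}, {"fingers": 1, "linear": [75, -0.3, 0.7], "twist": [0, 0, 0]}, {"fingers": 1, "linear": [100, -0.3, 0.7], "twist": [0, 0, 0]}, {"fingers": 1, "linear": [113.2, -0.3, 0.7], "twist": [0, 0, 0]}, {"fingers": 1, "linear": [113.2, -0.3, 0.7], "twist": [0, 0, 0]}, {"fingers": 0.4, "linear": [113.2, -0.3, 0.7], "twist": [0, 0, 0]}, {"fingers": 0, "linear": [113.2, -0.3, 0.7], "twist": [0, 0, 0]}, {"fingers": 0, "linear": [113.2, -0.3, 0.7], "twist": [0, 0, 0]}]'

```text
time_s: 3.1
ee_pos: [0.4132, -0.3712, 0.0276]
eef_rot: [-0.351, 0.614, 0.351, 0.614]
wrist_force: [0.2, 0.2, -0.8]
width: 0.517
```

>>> step_arm --increments '[{"fingers": 0, "linear": [0, 0, 0], "twist": [0, 0, 0]}, {"fingers": 0, "linear": [0, 0, 0], "twist": [0, 0, 0]}, {"fingers": 0, "linear": [0, 0, 0], "twist": [0, 0, 0]}, {"fingers": 0, "linear": [0, 0, 0], "twist": [0, 0, 0]}]'

```text
time_s: 3.5
ee_pos: [0.4134, -0.3715, 0.0286]
eef_rot: [-0.352, 0.614, 0.351, 0.614]
wrist_force: [-2.4, 2.0, 10.0]
width: 0.239
```

```bash
python3 - <<'E'
from mv import *
info();go([.4128,-.3707,.35],-.5287,1)
E
```

```text
t 3.5 grasp [ 413.4  -371.52   47.33] q [-0.87  0.23  1.71 -0.    1.21 -1.91] F [-2.42  1.97  9.99] M [0.3  0.35 0.08] w 0.2390994358472273
[[ 0.   -0.   -1.  ]
 [-0.86  0.51 -0.  ]
 [ 0.51  0.86 -0.  ]]
lin [-302.67    0.57    0.18] twist [-0.14 -0.05  0.07] | | 302.6686630632118 0.16846065021124557
```

>>> step_arm --increments '[{"fingers": 0, "linear": [0, 0, 0], "twist": [0, 0, 0]}, {"fingers": 0, "linear": [-20, 0, 0], "twist": [0, 0, 0]}, {"fingers": 0, "linear": [-60, 0, 0], "twist": [0, 0, 0]}, {"fingers": 0, "linear": [-100, 0, 0], "twist": [0, 0, 0]}, {"fingers": 0, "linear": [-140, 0, 0], "twist": [0, 0, 0]}, {"fingers": 0, "linear": [-180, 0, 0], "twist": [0, 0, 0]}, {"fingers": 0, "linear": [-220, 0, 0], "twist": [0, 0, 0]}, {"fingers": 0, "linear": [-262, 0, 0], "twist": [0, 0, 0]}]'

```text
time_s: 4.3
ee_pos: [0.4129, -0.3708, 0.2919]
eef_rot: [-0.352, 0.614, 0.351, 0.614]
wrist_force: [0.1, -0.3, -4.1]
width: 0.238
```

```bash
python3 - <<'E'
from mv import *
info();go([.40,-.05,.31],-.113,1);go([.5574,.1127,.2145],-.113,1)
E
```

```text
t 4.3 grasp [ 412.89 -370.82  310.64] q [-0.87  0.09  1.32 -0.    1.73 -1.91] F [ 0.11 -0.32 -4.11] M [-0.09 -0.07  0.03] w 0.23759538723451812
[[ 0.   -0.   -1.  ]
 [-0.86  0.51 -0.  ]
 [ 0.51  0.86 -0.  ]]
lin [  0.37 173.66 270.08] twist [-23.96  -0.04   0.03] | | 321.09031407822334 23.96464010619601
lin [ 95.78 120.44 490.15] twist [-23.96  -0.04   0.03] | | 513.7374036293138 23.96464010619601
```

>>> step_arm --increments '[{"fingers": 0, "linear": [0, 174, 270], "twist": [-24, 0, 0]}, {"fingers": 0, "linear": [0, 174, 270], "twist": [-24, 0, 0]}, {"fingers": 0, "linear": [0, 174, 270], "twist": [-24, 0, 0]}, {"fingers": 0, "linear": [0, 174, 270], "twist": [-24, 0, 0]}, {"fingers": 0, "linear": [0, 174, 270], "twist": [-24, 0, 0]}, {"fingers": 0, "linear": [0, 174, 270], "twist": [-24, 0, 0]}, {"fingers": 0, "linear": [0, 174, 270], "twist": [-24, 0, 0]}, {"fingers": 0, "linear": [0, 174, 270], "twist": [-24, 0, 0]}]'

```text
time_s: 5.1
ee_pos: [0.3993, -0.0473, 0.292]
eef_rot: [-0.472, 0.526, 0.472, 0.527]
wrist_force: [0.5, -0.6, -4.3]
width: 0.234
```

```bash
python3 - <<'E'
from mv import *
info();go([.5527,.1132,.2115],-.113,1)
E
```

```text
t 5.1 grasp [399.27 -47.34 310.68] q [-0.31 -0.23  1.62 -0.    1.75 -1.77] F [ 0.48 -0.62 -4.26] M [-0.06 -0.09  0.01] w 0.2335614765818337
[[ 0.   -0.   -1.  ]
 [-0.99  0.11 -0.  ]
 [ 0.11  0.99 -0.  ]]
lin [  99.27 -134.95  176.3 ] twist [ 0.24 -0.02  0.07] | | 243.20049903303158 0.24728706121948704
```

>>> step_arm --increments '[{"fingers": 0, "linear": [0, -125, 176], "twist": [0.2, 0, 0]}, {"fingers": 0, "linear": [0, -125, 176], "twist": [0.2, 0, 0]}, {"fingers": 0, "linear": [0, -125, 176], "twist": [0.2, 0, 0]}, {"fingers": 0, "linear": [0, -125, 176], "twist": [0.2, 0, 0]}, {"fingers": 0, "linear": [30, -125, 176], "twist": [0.2, 0, 0]}, {"fingers": 0, "linear": [70, -125, 176.3], "twist": [0.2, 0, 0]}, {"fingers": 0, "linear": [99, -125, 176.3], "twist": [0.2, 0, 0]}, {"fingers": 0, "linear": [99, -125, 176.3], "twist": [0.2, 0, 0]}]'

```text
time_s: 5.9
ee_pos: [0.5413, 0.1136, 0.1888]
eef_rot: [-0.47, 0.529, 0.472, 0.526]
wrist_force: [0.0, -0.2, -4.2]
width: 0.235
```

```bash
cat > look.py <<'E'
import sys
from mv import *
def shots(tag):
    o=[]
    for n in("top","side"):
        c=read_camera(n)["color"][:,:,::-1].copy();cv2.imwrite(f"pics/{n}{tag}.png",c);o.append(c)
    return o
E
python3 - <<'E'
from look import *
info();shots("1")
a=cv2.imread("pics/top1.png")[165:245,255:355];b=cv2.imread("pics/side1.png")[130:230,255:395]
a=cv2.resize(a,None,fx=4,fy=4,interpolation=2);b=cv2.resize(b,None,fx=4,fy=4,interpolation=2)
o=np.zeros((400,960,3),np.uint8);o[:320,:400]=a;o[:400,400:]=b[:, :560]
cv2.imwrite("pics/c1.png",cv2.convertScaleAbs(cv2.resize(o,(800,333)),alpha=1.5,beta=15))
E
```

```text
t 5.9 grasp [541.4  113.62 207.47] q [ 0.07  0.11  1.5  -0.    1.53 -1.39] F [ 0.05 -0.22 -4.19] M [-0.03 -0.04  0.04] w 0.2346348480663258
[[-0.01 -0.   -1.  ]
 [-0.99  0.11  0.01]
 [ 0.11  0.99 -0.  ]]
```

View pics/c1.png

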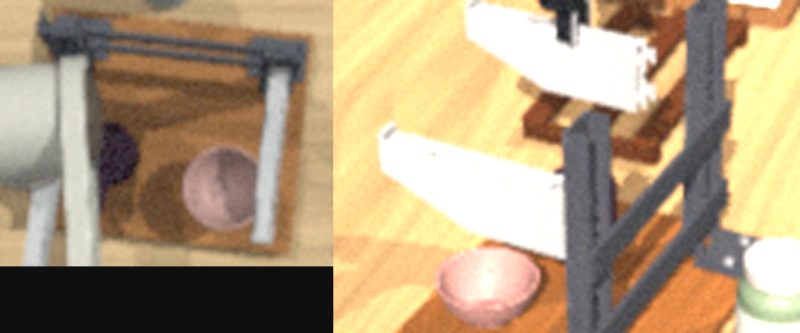

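```bash
cat > f3.py <<'E'
from sil import *
import sys
np.set_printoptions(precision=4,suppress=True)
is_=cv2.imread("pics/side1.png");it=cv2.imread("pics/top1.png")
g=np.array([.5414,.1136,.2075]);yaw=-.11
r=g+[.075*np.cos(yaw),.075*np.sin(yaw),-.045]; p=[r[0],r[1],yaw,r[2]]
print("kin",np.array(p),proj("top",T(p,[[-.19,0,.07],[0,0,.07]])))
mk=np.ones((400,640),bool);mk[:148,312:336]=False
w=(286,360,122,170)
I=[(is_,"side",B,w,lowsat,mk)]
print(joint(I,p,[.006,.006,.03,.006],(0,1,2,3)))
print("yaw fixed",joint(I,p,[.006,.006,.006],(0,1,3)))
print("y,yaw fixed",joint(I,p,[.006,.006],(0,3)))
q=[.6448,-.139,-.113,.1555]
J=[(is_,"side",B,(262,322,163,205),lowsat,None)]
print("mate",joint(J,q,[.006,.006,.03,.006],(0,1,2,3)))
print("mate z fix",joint(J,q,[.006,.006,.03],(0,1,2)))
m=lowsat(is_);k=render("side",B,p,w);o=np.hstack([m[w[2]:w[3],w[0]:w[1]],k]);cv2.imwrite("pics/m1.png",cv2.resize((o*255).clip(0,255).astype(np.uint8),None,fx=5,fy=5))
E
python3 f3.py
```

```text
kin [ 0.6159  0.1054 -0.11    0.1625] [[264.6623 245.0472]
 [271.1639 192.5116]]
(array([ 0.6182,  0.1018, -0.1118,  0.1651]), [np.float64(0.22366219224868633)])
yaw fixed (array([ 0.6171,  0.1044, -0.11  ,  0.1636]), [np.float64(0.22370040940063163)])
y,yaw fixed (array([ 0.6167,  0.1054, -0.11  ,  0.163 ]), [np.float64(0.22379003623022756)])
mate (array([ 0.6439, -0.1389, -0.1174,  0.1551]), [np.float64(0.035867608438838336)])
mate z fix (array([ 0.6444, -0.1394, -0.1148,  0.1555]), [np.float64(0.03576035285134019)])
```

View pics/m1.png

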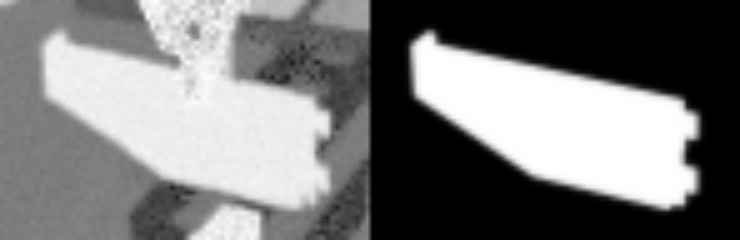

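```bash
python3 - <<'E'
from mv import *
go([.5823,.1094,.211],-.1135,1)
E
```

```text
lin [  1.6  -39.44   0.12] twist [ 0.03 -0.03  0.06] | | 39.475447310136495 0.07340024953151227
```

>>> step_arm --increments '[{"fingers": 0, "linear": [1.6, -15, 0.1], "twist": [0, 0, 0]}, {"fingers": 0, "linear": [1.6, -30, 0.1], "twist": [0, 0, 0]}, {"fingers": 0, "linear": [1.6, -39.4, 0.1], "twist": [0, 0, 0]}, {"fingers": 0, "linear": [1.6, -39.4, 0.1], "twist": [0, 0, 0]}, {"fingers": 0, "linear": [1.6, -39.4, 0.1], "twist": [0, 0, 0]}, {"fingers": 0, "linear": [1.6, -39.4, 0.1], "twist": [0, 0, 0]}]'

```text
time_s: 6.6
ee_pos: [0.5819, 0.1094, 0.1928]
eef_rot: [-0.471, 0.527, 0.471, 0.528]
wrist_force: [-0.4, 0.6, -3.2]
width: 0.234
```

```bash
cat > f4.py <<'E'
from look import *
from sil import *
np.set_printoptions(precision=4,suppress=True)
info();it,is_=shots(sys.argv[1]);s=state()
M=R.from_quat(s["eef_rot"]).as_matrix();g=s["ee_pos"]-.0187*M[:,0];yaw=np.arctan2(-M[0,2],M[1,2])
r=g+[.075*np.cos(yaw),.075*np.sin(yaw),-.045]; p=[r[0],r[1],yaw,r[2]]
print("kin",np.array(p))
u=proj("side",T(p,[[-.19,0,.07],[0,0,0],[0,0,.07]]));w=(int(u[0,0])-7,int(u[1,0])+9,int(u[0,1])-9,int(u[1,1])+9)
gc=int(proj("side",g)[0,0]);mk=np.ones((400,640),bool);mk[:int(proj("side",g)[0,1])+6,gc-12:gc+13]=False
I=[(is_,"side",B,w,lowsat,mk)]
print(w,"x,z",joint(I,p,[.006,.006],(0,3)))
print("xyz",joint(I,p,[.006,.006,.006],(0,1,3)))
go([.6717-.075*.99356,.0992+.075*.1133,.211],-.1135,1)
E
python3 f4.py 2
```

```text
t 6.6 grasp [581.8766 109.4529 211.4961] q [ 0.0562  0.1878  1.4095 -0.0006  1.543  -1.4017] F [-0.361   0.5539 -3.1748] M [-0.0055 -0.0304  0.0481] w 0.2339127246337162
[[ 0.0014 -0.0005 -1.    ]
 [-0.9936  0.1126 -0.0014]
 [ 0.1126  0.9936 -0.0004]]
kin [ 0.6564  0.1011 -0.1129  0.1664]
(299, 367, 123, 172) x,z (array([ 0.6687,  0.1011, -0.1129,  0.1616]), [np.float64(0.44663901584112714)])
xyz (array([ 0.7115, -0.0139, -0.1129,  0.2297]), [np.float64(0.3792079047897212)])
lin [  0.3826 -15.3745  -0.06  ] twist [ 0.0372 -0.0209  0.0797] | | 15.379391587225017 0.09039176023794392
```

>>> step_arm --increments '[{"fingers": 0, "linear": [-2.0, 0, 0], "twist": [0, 0, 0]}, {"fingers": 0, "linear": [-2.0, -3, 0], "twist": [0, 0, 0]}, {"fingers": 0, "linear": [-2.0, -6, 0], "twist": [0, 0, 0]}, {"fingers": 0, "linear": [-2.0, -9, 0], "twist": [0, 0, 0]}, {"fingers": 0, "linear": [-2.0, -9, 0], "twist": [0, 0, 0]}]'

```text
time_s: 7.2
ee_pos: [0.5912, 0.1084, 0.1944]
eef_rot: [-0.471, 0.527, 0.471, 0.528]
wrist_force: [-0.1, -0.6, -3.6]
width: 0.233
```

```bash
cat > rel.py <<'E'
from mv import *
s=state();M=R.from_quat(s["eef_rot"]).as_matrix();g=s["ee_pos"]-.0187*M[:,0];yaw=np.arctan2(-M[0,2],M[1,2])
a=-.1135;d=g-[.6717,.0992,0];Rz=np.array([[np.cos(a),np.sin(a),0],[-np.sin(a),np.cos(a),0],[0,0,1]])
print("t",s["time_s"],"grasp in post_bare mm",Rz@d*1e3,"yaw",yaw-a,"F(post)",Rz@s["wrist_force"],"M",Rz@s["ft_torque"],"w",s["width"], "tilt",M[:2,0])
E
python3 rel.py
```

```text
t 7.2 grasp in post_bare mm [-81.01  -0.   213.15] yaw 0.0005508676131465162 F(post) [-0.03 -0.59 -3.64] M [-0.   -0.07 -0.01] w 0.23317649009559216 tilt [ 0. -0.]
```

>>> step_arm --increments '[{"fingers": 0, "linear": [0, -2, 0], "twist": [0, 0, 0]}, {"fingers": 0, "linear": [0, -4, 0], "twist": [0, 0, 0]}, {"fingers": 0, "linear": [0, -6, 0], "twist": [0, 0, 0]}, {"fingers": 0, "linear": [0, -7, 0], "twist": [0, 0, 0]}, {"fingers": 0, "linear": [0, -7, 0], "twist": [0, 0, 0]}]'

```text
time_s: 7.7
ee_pos: [0.5968, 0.1078, 0.1945]
eef_rot: [-0.471, 0.528, 0.471, 0.527]
wrist_force: [-14.6, 0.1, 2.4]
width: 0.239
```

```bash
python3 rel.py
```

```text
t 7.7 grasp in post_bare mm [-75.32   0.06 213.16] yaw 0.0008301505991693825 F(post) [-14.48  -1.57   2.41] M [-0.16  2.42 -0.08] w 0.23943576766363775 tilt [-0. -0.]
```

>>> step_arm --increments '[{"fingers": 0, "linear": [1.5, -0.5, 0], "twist": [0, 0, 0]}, {"fingers": 0, "linear": [3, -0.5, 0], "twist": [0, 0, 0]}, {"fingers": 0, "linear": [4.5, -0.5, 0], "twist": [0, 0, 0]}, {"fingers": 0, "linear": [6, -0.5, 0], "twist": [0, 0, 0]}, {"fingers": 0, "linear": [6, -0.5, 0], "twist": [0, 0, 0]}]'

```text
time_s: 8.2
ee_pos: [0.5967, 0.1079, 0.1884]
eef_rot: [-0.47, 0.528, 0.472, 0.526]
wrist_force: [-6.3, 0.8, -2.6]
width: 0.233
```

```bash
python3 rel.py
```

```text
t 8.2 grasp in post_bare mm [-75.4    0.12 207.13] yaw 0.0009969522766703903 F(post) [-6.36  0.05 -2.58] M [0.01 1.   0.04] w 0.23295410323064517 tilt [-0. -0.]
```

>>> step_arm --increments '[{"fingers": 0, "linear": [1.5, 0, 0], "twist": [0, 0, 0]}, {"fingers": 0, "linear": [3, 0, 0], "twist": [0, 0, 0]}, {"fingers": 0, "linear": [4, 0, 0], "twist": [0, 0, 0]}, {"fingers": 0, "linear": [5, 0, 0], "twist": [0, 0, 0]}, {"fingers": 0, "linear": [5, 0, 0], "twist": [0, 0, 0]}]'

```text
time_s: 8.7
ee_pos: [0.5964, 0.1079, 0.1838]
eef_rot: [-0.47, 0.528, 0.472, 0.526]
wrist_force: [-6.7, -0.2, 2.3]
width: 0.236
```

```bash
python3 rel.py
```

```text
t 8.7 grasp in post_bare mm [-75.69   0.16 202.48] yaw 0.0010886011525282069 F(post) [-6.67 -0.98  2.27] M [-0.09  0.94 -0.05] w 0.23619493084226678 tilt [-0. -0.]
```

>>> step_arm --increments '[{"fingers": 0, "linear": [1.5, 0, 0], "twist": [0, 0, 0]}, {"fingers": 0, "linear": [3, 0, 0], "twist": [0, 0, 0]}, {"fingers": 0, "linear": [4, 0, 0], "twist": [0, 0, 0]}, {"fingers": 0, "linear": [4, 0, 0], "twist": [0, 0, 0]}]'

```text
time_s: 9.1
ee_pos: [0.5956, 0.1082, 0.1823]
eef_rot: [-0.47, 0.528, 0.472, 0.526]
wrist_force: [-22.0, 1.6, 25.2]
width: 0.239
```

```bash
python3 rel.py
```

```text
t 9.1 grasp in post_bare mm [-76.57   0.33 200.98] yaw 0.0014070636545678028 F(post) [-22.09  -0.88  25.18] M [-0.27  3.29 -0.15] w 0.23909654285642315 tilt [-0.  0.]
```

>>> step_arm --increments '[{"fingers": 0, "linear": [0, 0, 0], "twist": [0, 0, 0]}, {"fingers": 1, "linear": [0, 0, 0], "twist": [0, 0, 0]}, {"fingers": 1, "linear": [0, 0, 0], "twist": [0, 0, 0]}, {"fingers": 1, "linear": [0, 0, 0], "twist": [0, 0, 0]}, {"fingers": 1, "linear": [0, 0, 0], "twist": [0, 0, 0]}, {"fingers": 1, "linear": [-20, 3, 0], "twist": [0, 0, 0]}, {"fingers": 1, "linear": [-60, 3, 0], "twist": [0, 0, 0]}, {"fingers": 1, "linear": [-100, 3, 0], "twist": [0, 0, 0]}]'

```text
time_s: 9.9
ee_pos: [0.5925, 0.1085, 0.2831]
eef_rot: [-0.47, 0.528, 0.472, 0.526]
wrist_force: [0.9, -0.8, 0.2]
width: 0.999
```

```bash
python3 rel.py; python3 - <<'E'
from mv import *
go([.5028,.4155,.16],-.0402,1); go([.5028,.4155,.16],-.0402,-1)
E
```

```text
t 9.9 grasp in post_bare mm [-79.61   0.3  301.78] yaw 0.0014145750423401188 F(post) [ 0.99 -0.68  0.22] M [0.02 0.02 0.03] w 0.9991052225695618 tilt [-0. -0.]
lin [142.2  122.85 295.1 ] twist [-4.12 -0.02 -0.27] | | 349.8577706937764 4.127914829110776
lin [142.2  122.85 295.1 ] twist [175.88  -0.42   0.03] | | 349.8577706937764 175.88120498614987
```

```bash
cat > f5.py <<'E'
from look import *
from sil import *
np.set_printoptions(precision=4,suppress=True)
it=cv2.imread("pics/top0.png");is_=cv2.imread("pics/side0.png");st=[.006,.006,.04]
sat=lambda i:-lowsat(i); rg=lambda i:i[:,:,1]/np.maximum(i[:,:,2].astype(float),20)
mk=np.ones((400,640),bool);mk[:,352:]=False
W=(152,246,196,256);V=(306,356,124,180)
for n,f in(("sat",sat),("rg",rg)):
    print(n,joint([(it,"top",S,W,f,None)],[.505,.414,-.036],st),joint([(is_,"side",S,V,f,mk)],[.505,.414,-.036],st))
_,b=shots("3")
p=[.6717,.0992,-.1135,.1555]
b2=b.copy()
for q in B+[]: cv2.polylines(b2,[cv2.convexHull(proj("side",T(p,q)).astype(np.float32)).round().astype(np.int32)],True,(0,0,255),1)
c=lambda i:cv2.resize(i[120:220,260:390],None,fx=3,fy=3,interpolation=2)
cv2.imwrite("pics/c3.png",cv2.convertScaleAbs(np.hstack([c(b),c(b2)]),alpha=1.5,beta=15))
E
python3 f5.py
```

```text
sat (array([ 0.5058,  0.4152, -0.0403]), [np.float64(0.12832935819924662)]) (array([ 0.5135,  0.4989, -0.0777]), [np.float64(0.8120757373040087)])
rg (array([ 0.5059,  0.415 , -0.0418]), [np.float64(0.08476110046227094)]) (array([ 0.5082,  0.42  , -0.042 ]), [np.float64(0.68671970946814)])
```

View pics/c3.png

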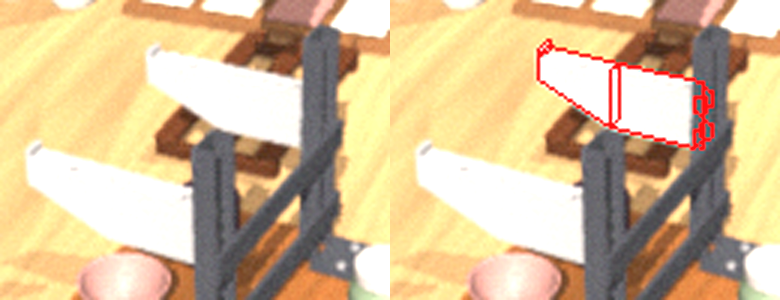

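```bash
python3 - <<'E'
from mv import *
from sil import *
np.set_printoptions(precision=4,suppress=True)
b=cv2.imread("pics/side3.png");mk=np.ones((400,640),bool);mk[:,358:]=False
p=[.6717,.0992,-.1135,.1555]
print(joint([(b,"side",B,(304,358,130,170),lowsat,mk)],p,[.006,.006],(0,3)))
go([.5059,.4151,.25],-.041-np.pi/2,1);go([.5059,.4151,.10],-.041-np.pi/2,1)
E
```

```text
(array([ 0.6692,  0.0992, -0.1135,  0.1537]), [np.float64(0.1935721100463195)])
lin [ 56.4174 122.2979 294.6176] twist [85.9273  0.2192  0.1444] | | 323.94324495679984 85.92774996759223
lin [206.4161 122.9049 294.4701] twist [85.9273  0.2192  0.1444] | | 380.03399661843105 85.92774996759223
```

>>> step_arm --increments '[{"fingers": 1, "linear": [0, 122, 295], "twist": [85.9, 0, 0]}, {"fingers": 1, "linear": [0, 122, 295], "twist": [85.9, 0, 0]}, {"fingers": 1, "linear": [0, 122, 295], "twist": [85.9, 0, 0]}, {"fingers": 0.66, "linear": [0, 122, 295], "twist": [85.9, 0, 0]}, {"fingers": 0.66, "linear": [30, 122, 295], "twist": [85.9, 0, 0]}, {"fingers": 0.66, "linear": [70, 122, 295], "twist": [85.9, 0, 0]}, {"fingers": 0.66, "linear": [120, 122, 295], "twist": [85.9, 0, 0]}, {"fingers": 0.66, "linear": [150, 122, 295], "twist": [85.9, 0, 0]}]'

```text
time_s: 10.8
ee_pos: [0.508, 0.4097, 0.16]
eef_rot: [-0.115, 0.696, 0.116, 0.699]
wrist_force: [1.5, 0.4, -0.3]
width: 0.661
```

```bash
python3 - <<'E'
from mv import *
info();go([.5059,.4151,.10],-.041-np.pi/2,1)
E
```

```text
t 10.8 grasp [507.97 409.66 178.66] q [0.56 0.32 1.31 0.   1.51 0.23] F [ 1.51  0.39 -0.35] M [-0.03 -0.09 -0.03] w 0.6610292510809096
[[ 0.    0.   -1.  ]
 [-0.32  0.95  0.  ]
 [ 0.95  0.32  0.  ]]
lin [78.67  5.69 -0.63] twist [21.12  0.23 -0.12] | | 78.87345741774088 21.120666322378344
```

>>> step_arm --increments '[{"fingers": 0.66, "linear": [20, 5.7, -0.6], "twist": [21.1, 0.2, 0]}, {"fingers": 0.66, "linear": [50, 5.7, -0.6], "twist": [21.1, 0.2, 0]}, {"fingers": 0.66, "linear": [78, 5.7, -0.6], "twist": [21.1, 0.2, 0]}, {"fingers": 0.66, "linear": [78, 5.7, -0.6], "twist": [21.1, 0.2, 0]}, {"fingers": 0.66, "linear": [78, 5.7, -0.6], "twist": [21.1, 0.2, 0]}]'

```text
time_s: 11.3
ee_pos: [0.506, 0.4151, 0.0824]
eef_rot: [0.014, 0.707, -0.013, 0.707]
wrist_force: [-0.6, 0.5, 1.0]
width: 0.662
```

```bash
python3 - <<'E'
from mv import *
info();go([.5059,.4151,.028],-.041-np.pi/2,1)
E
```

```text
t 11.3 grasp [506.01 415.07 101.12] q [0.57 0.37 1.4  0.   1.37 0.61] F [-0.64  0.47  1.01] M [-0.02 -0.03  0.03] w 0.6624232193324449
[[-0.    0.   -1.  ]
 [ 0.04  1.    0.  ]
 [ 1.   -0.04 -0.  ]]
lin [73.12 -0.15 -0.09] twist [ 0.16 -0.01 -0.11] | | 73.11671005587932 0.1969353120265557
```

>>> step_arm --increments '[{"fingers": 0.66, "linear": [30, 0, 0], "twist": [0, 0, 0]}, {"fingers": 0.66, "linear": [55, 0, 0], "twist": [0, 0, 0]}, {"fingers": 0.66, "linear": [73, 0, 0], "twist": [0, 0, 0]}, {"fingers": 0.66, "linear": [73, 0, 0], "twist": [0, 0, 0]}, {"fingers": 0, "linear": [73, 0, 0], "twist": [0, 0, 0]}, {"fingers": 0, "linear": [73, 0, 0], "twist": [0, 0, 0]}, {"fingers": 0, "linear": [73, 0, 0], "twist": [0, 0, 0]}, {"fingers": 0, "linear": [73, 0, 0], "twist": [0, 0, 0]}]'

```text
time_s: 12.1
ee_pos: [0.5063, 0.4155, 0.0104]
eef_rot: [0.014, 0.707, -0.012, 0.707]
wrist_force: [-0.2, 0.7, 0.0]
width: 0.007
```

```bash
python3 - <<'E'
from mv import *
info()
E
```

```text
t 12.1 grasp [506.32 415.44  29.09] q [0.57 0.43 1.47 0.   1.23 0.61] F [-0.18  0.73  0.01] M [-0.05 -0.01 -0.07] w 0.006581529039237142
[[ 0.    0.   -1.  ]
 [ 0.04  1.    0.  ]
 [ 1.   -0.04  0.  ]]
```

```bash
python3 - <<'E'
from look import *
a,b=shots("4")
o=np.hstack([cv2.resize(a[190:265,150:250],None,fx=4,fy=4,interpolation=2),cv2.resize(b[100:175,290:390],None,fx=4,fy=4,interpolation=2)])
cv2.imwrite("pics/c4.png",cv2.convertScaleAbs(o,alpha=1.5,beta=15))
E
```

```text
(no output)
```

View pics/c4.png

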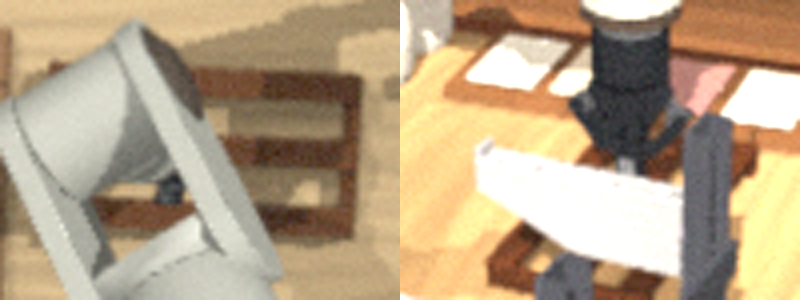

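```bash
python3 - <<'E'
from sil import *
g=[.5063,.4155,.028];p=[.5059,.4151,-.041]
a=cv2.imread("pics/top4.png");b=cv2.imread("pics/side4.png")
for n,i in(("top",a),("side",b)):
    print(n,proj(n,[g,[.5063,.4155,.0104]]))
    for q in S: cv2.polylines(i,[np.int32(cv2.convexHull(proj(n,T(p,q)).astype(np.float32)).round())],True,(0,0,255),1)
    u=proj(n,g)[0].round().astype(int);i[u[1],u[0]]=(0,255,0)
o=np.hstack([cv2.resize(a[190:265,150:250],None,fx=4,fy=4,interpolation=0),cv2.resize(b[100:175,290:390],None,fx=4,fy=4,interpolation=0)])
cv2.imwrite("pics/c5.png",cv2.convertScaleAbs(o,alpha=1.5,beta=15))
E
```

```text
top [[199.06825617 226.79466696]
 [200.13341303 227.11153993]]
side [[346.77553897 149.65527828]
 [346.76064625 153.53437473]]
```

View pics/c5.png

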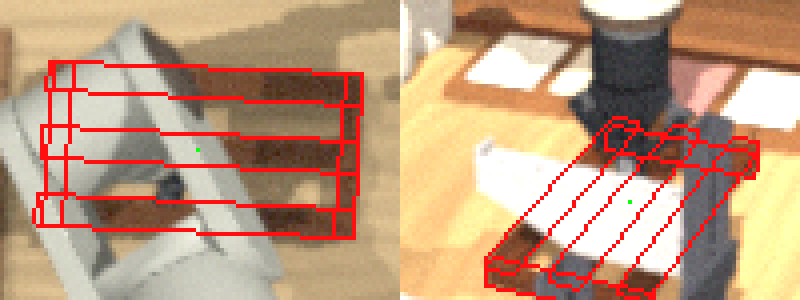

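```bash
python3 - <<'E'
from mv import *
from sil import *
np.set_printoptions(precision=4,suppress=True)
info()
rg=lambda i:i[:,:,1]/np.maximum(i[:,:,2].astype(float),20)
mk=np.ones((400,640),bool);mk[:,:214]=False
for t in("0","4"):
    print(t,joint([(cv2.imread(f"pics/top{t}.png"),"top",S,(152,246,196,256),rg,mk)],[.506,.415,-.04,0],[.006,.006,.03],(0,1,2)))
# where does visible -x knuckle sit
for z in(.06,.08,.1): print(z,proj("top",[[.506-d,.4155,z] for d in(.02,.04,.06)]).ravel())
a=cv2.imread("pics/top4.png");print(a[232:244,186:198].sum(2))
E
```

```text
t 12.2 grasp [506.1283 415.3215  28.6173] q [0.5687 0.4344 1.471  0.0018 1.2347 0.6061] F [1.0743 0.438  0.267 ] M [ 0.0285 -0.0124 -0.0158] w 0.001010679795254322
[[ 0.0004  0.0022 -1.    ]
 [ 0.038   0.9993  0.0022]
 [ 0.9993 -0.038   0.0003]]
0 (array([ 0.5052,  0.4158, -0.0362,  0.    ]), [np.float64(0.08757669473435284)])
4 (array([ 0.507 ,  0.4161, -0.0434,  0.    ]), [np.float64(0.22196010914622086)])
0.06 [196.9306 231.3309 196.7832 236.3936 196.6382 241.4674]
0.08 [195.6531 231.0044 195.5025 236.1194 195.3543 241.2457]
0.1 [194.349  230.6709 194.195  235.8393 194.0436 241.0193]
[[193 175 183 212 242 262 247 204 270 373 390 394]
 [180 183 195 232 274 231 175 128 180 337 376 390]
 [192 210 253 233 205 156  98  62  86 246 362 386]
 [216 211 213 150 116  79  84  76  64 161 333 379]
 [298 290 254 183 112  96 124 135 124 126 252 359]
 [317 315 273 181 136 117 127 118 112 118 231 349]
 [320 304 248 135 138 120 113  86  66 122 277 323]
 [255 245 176 115 143 164 131 102  81 147 285 317]
 [143 155 113  84 119 142 110  96  71 124 202 213]
 [132 145 139 112 118 117 140 111 129 127 143 148]
 [139 128 149 132 130 126 131 115 125 127 143 138]
 [123 132 128 133 132 135 131 141 139 134 148 188]]
```

>>> step_arm --increments '[{"fingers": 0, "linear": [3, 0, 0], "twist": [0, 0, 0]}, {"fingers": 0, "linear": [5, 0, 0], "twist": [0, 0, 0]}, {"fingers": 0, "linear": [5, 0, 0], "twist": [0, 0, 0]}]'

```text
time_s: 12.5
ee_pos: [0.5059, 0.4152, 0.0044]
eef_rot: [0.014, 0.707, -0.013, 0.707]
wrist_force: [0.3, 0.1, 0.3]
width: 0.001
```

>>> step_arm --increments '[{"fingers": 0, "linear": [0, 4, 0], "twist": [0, 0, 0]}, {"fingers": 0, "linear": [0, 8, 0], "twist": [0, 0, 0]}, {"fingers": 0, "linear": [0, 0, 0], "twist": [0, 0, 0]}]'

```text
time_s: 12.8
ee_pos: [0.5058, 0.4162, 0.0043]
eef_rot: [0.014, 0.707, -0.012, 0.707]
wrist_force: [-0.7, -0.3, 0.6]
width: 0.005
```

>>> step_arm --increments '[{"fingers": 0, "linear": [-10, 0, 0], "twist": [0, 0, 0]}, {"fingers": 0, "linear": [-30, 0, 0], "twist": [0, 0, 0]}, {"fingers": 0, "linear": [-80, 0, 0], "twist": [0, 0, 0]}, {"fingers": 0, "linear": [-120, 0, 0], "twist": [0, 0, 0]}, {"fingers": 0, "linear": [-120, 0, -50], "twist": [0, 0, 0]}, {"fingers": 0.66, "linear": [-120, -50, -100], "twist": [0, 0, 0]}, {"fingers": 0.66, "linear": [-120, -100, -150], "twist": [0, 0, 0]}, {"fingers": 0.66, "linear": [-120, -130, -200], "twist": [0, 0, 0]}]'

```text
time_s: 13.6
ee_pos: [0.3401, 0.3197, 0.1246]
eef_rot: [0.014, 0.707, -0.012, 0.707]
wrist_force: [0.2, -0.8, 0.8]
width: 0.506
```

```bash
python3 - <<'E'
from look import *
from sil import *
info();a,b=shots("6")
rg=lambda i:i[:,:,1]/np.maximum(i[:,:,2].astype(float),20)
np.set_printoptions(precision=4,suppress=True)
print(joint([(a,"top",S,(152,246,196,256),rg,None)],[.506,.415,-.04,0],[.006,.006,.03],(0,1,2)))
for n,i in(("top",a),("side",b)):
    print(n,"diff vs 0",np.abs(i.astype(int)-cv2.imread(f"pics/{n}0.png")).sum(2)[196:256,152:246].mean() if n=="top" else "")
o=np.hstack([cv2.resize(a[190:265,150:250],None,fx=4,fy=4,interpolation=2),cv2.resize(b[100:175,290:390],None,fx=4,fy=4,interpolation=2)])
cv2.imwrite("pics/c6.png",cv2.convertScaleAbs(o,alpha=1.5,beta=15))
E
```

```text
t 13.6 grasp [340.11 319.7  143.25] q [ 0.59 -0.04  1.79  0.    1.39  0.62] F [ 0.22 -0.77  0.8 ] M [ 0.04 -0.02  0.  ] w 0.5056744412809392
[[ 0.    0.   -1.  ]
 [ 0.04  1.    0.  ]
 [ 1.   -0.04  0.  ]]
(array([ 0.5061,  0.4151, -0.0392,  0.    ]), [np.float64(0.19284526072455618)])
top diff vs 0 19.50354609929078
side diff vs 0
```

View pics/c6.png

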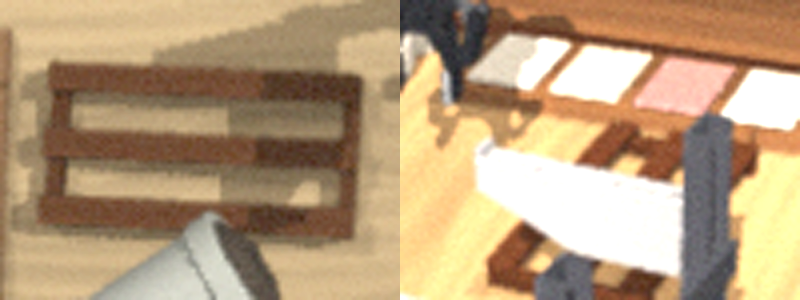

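```bash
python3 - <<'E'
from mv import *
info();go([.5061,.4152,.10],-.040-np.pi/2,1)
E
```

```text
t 13.7 grasp [337.39 318.51 143.6 ] q [ 0.59 -0.04  1.8   0.    1.39  0.63] F [1.31 1.03 0.09] M [-0.   -0.05 -0.03] w 0.6529738308812595
[[-0.    0.   -1.  ]
 [ 0.04  1.    0.  ]
 [ 1.   -0.04 -0.  ]]
lin [ 43.77 102.68 165.07] twist [ 0.19 -0.02 -0.12] | | 199.26732236397106 0.22744144956174644
```

>>> step_arm --increments '[{"fingers": 0.66, "linear": [0, 103, 165], "twist": [0.2, 0, 0]}, {"fingers": 0.66, "linear": [0, 103, 165], "twist": [0.2, 0, 0]}, {"fingers": 0.66, "linear": [0, 103, 165], "twist": [0.2, 0, 0]}, {"fingers": 0.66, "linear": [0, 103, 165], "twist": [0.2, 0, 0]}, {"fingers": 0.66, "linear": [44, 103, 165], "twist": [0.2, 0, 0]}, {"fingers": 0.66, "linear": [80, 103, 165], "twist": [0.2, 0, 0]}, {"fingers": 0.66, "linear": [116, 103, 165], "twist": [0.2, 0, 0]}, {"fingers": 0.66, "linear": [116, 103, 165], "twist": [0.2, 0, 0]}]'

```text
time_s: 14.5
ee_pos: [0.504, 0.4142, 0.0049]
eef_rot: [0.014, 0.709, -0.015, 0.705]
wrist_force: [-0.5, -0.5, -0.4]
width: 0.661
```

>>> step_arm --increments '[{"fingers": 0.66, "linear": [0, 0, 0], "twist": [0, 0, 0]}, {"fingers": 0.42, "linear": [0, 0, 0], "twist": [0, 0, 0]}, {"fingers": 0.42, "linear": [0, 0, 0], "twist": [0, 0, 0]}, {"fingers": 0.42, "linear": [0, 0, 0], "twist": [0, 0, 0]}]'

```text
time_s: 14.9
ee_pos: [0.5047, 0.4146, 0.0065]
eef_rot: [0.014, 0.708, -0.014, 0.705]
wrist_force: [-0.0, 0.9, -0.4]
width: 0.419
```

>>> step_arm --increments '[{"fingers": 0.3, "linear": [0, 0, 0], "twist": [0, 0, 0]}, {"fingers": 0.3, "linear": [0, 0, 0], "twist": [0, 0, 0]}, {"fingers": 0.3, "linear": [0, 0, 0], "twist": [0, 0, 0]}]'

```text
time_s: 15.2
ee_pos: [0.5047, 0.4146, 0.0067]
eef_rot: [0.014, 0.708, -0.014, 0.706]
wrist_force: [0.3, -0.7, -0.2]
width: 0.301
```

>>> step_arm --increments '[{"fingers": 0.15, "linear": [0, 0, 0], "twist": [0, 0, 0]}, {"fingers": 0.15, "linear": [0, 0, 0], "twist": [0, 0, 0]}, {"fingers": 0.15, "linear": [0, 0, 0], "twist": [0, 0, 0]}]'

```text
time_s: 15.5
ee_pos: [0.5047, 0.4146, 0.0066]
eef_rot: [0.014, 0.708, -0.014, 0.705]
wrist_force: [0.3, 0.5, 0.4]
width: 0.152
```

```bash
python3 - <<'E'
from look import *
from sil import *
info();a,b=shots("7")
for n,i in(("top",a),("side",b)):
    M=R.from_quat(state()["eef_rot"]).as_matrix();t=state()["ee_pos"]
    print(n,proj(n,[t,t-.0187*M[:,0],t-.0727*M[:,0]]))
o=np.hstack([cv2.resize(a[190:265,150:250],None,fx=4,fy=4,interpolation=2),cv2.resize(b[100:175,290:390],None,fx=4,fy=4,interpolation=2)])
cv2.imwrite("pics/c7.png",cv2.convertScaleAbs(o,alpha=1.5,beta=15))
E
```

```text
t 15.5 grasp [504.76 414.62  25.29] q [0.57 0.44 1.47 0.   1.23 0.61] F [0.31 0.46 0.36] M [-0.03  0.02 -0.02] w 0.15183505880875164
[[-0.   -0.   -1.  ]
 [ 0.04  1.   -0.  ]
 [ 1.   -0.04 -0.  ]]
top [[200.57 227.57]
 [199.44 227.22]
 [196.06 226.17]]
side [[346.3  154.4 ]
 [346.34 150.29]
 [346.43 138.17]]
```

>>> step_arm --increments '[{"fingers": 0.15, "linear": [0, 0, 5], "twist": [0, 0, 0]}, {"fingers": 0.15, "linear": [0, 0, 10], "twist": [0, 0, 0]}, {"fingers": 0.15, "linear": [0, 0, 10], "twist": [0, 0, 0]}]'

```text
time_s: 15.9
ee_pos: [0.5155, 0.4141, 0.0065]
eef_rot: [0.014, 0.708, -0.015, 0.706]
wrist_force: [1.2, 0.2, -0.1]
width: 0.149
```

View pics/c7.png

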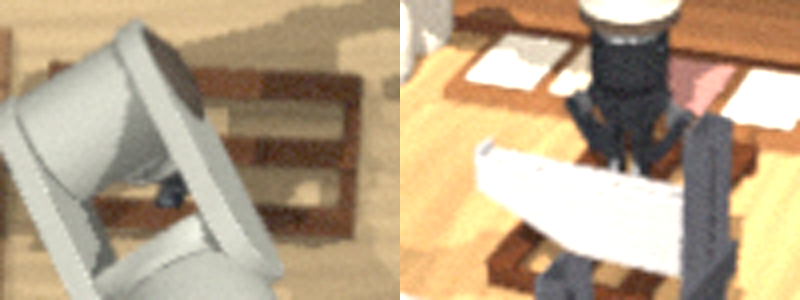

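```bash
python3 - <<'E'
from h import *
u=proj("side",[[.3390,.3190,.1249],[.3390,.3190,.1436]]);print(u,(u-[290,100])*4)
u=proj("top",[[.461,.4155,z] for z in(.03,.05,.08,.12)]);print((u-[150,190])*4)
for y in(.35,.4155,.45): 
  print(y,(proj("side",[[.506,y,.032],[.506,y,.07],[.506,y,.01]])-[290,100])*4)
E
```

```text
[[297.12442873 131.78770842]
 [296.8639631  127.35920577]] [[ 28.49771493 127.15083367]
 [ 27.45585239 109.43682306]]
[[194.48250912 192.1708331 ]
 [189.51086638 191.15837753]
 [181.86084644 189.59975187]
 [171.28446475 187.44344617]]
0.35 [[204.08948153 225.70202518]
 [203.96355224 191.01048443]
 [204.16029166 245.43573939]]
0.4155 [[226.83079206 195.0245196 ]
 [226.95666278 160.9113214 ]
 [226.75810662 214.43925721]]
0.45 [[238.33914802 179.50091639]
 [238.58691284 145.68808167]
 [238.1969462  198.74971891]]
```

>>> step_arm --increments '[{"fingers": 0, "linear": [0, 0, -10], "twist": [0, 0, 0]}, {"fingers": 0, "linear": [2, 0, -10], "twist": [0, 0, 0]}, {"fingers": 0, "linear": [4, 0, -10], "twist": [0, 0, 0]}, {"fingers": 0, "linear": [6, 0, -10], "twist": [0, 0, 0]}, {"fingers": 0, "linear": [6, 0, -10], "twist": [0, 0, 0]}]'

```text
time_s: 16.4
ee_pos: [0.5054, 0.4146, 0.0012]
eef_rot: [0.014, 0.708, -0.014, 0.706]
wrist_force: [-6.0, -2.0, 10.7]
width: 0.001
```

>>> step_arm --increments '[{"fingers": 0, "linear": [1.5, 0, 0], "twist": [0, 0, 0]}, {"fingers": 0, "linear": [3, 0, 0], "twist": [0, 0, 0]}, {"fingers": 0, "linear": [3, 0, 0], "twist": [0, 0, 0]}]'

```text
time_s: 16.7
ee_pos: [0.5056, 0.4147, 0.0011]
eef_rot: [0.014, 0.708, -0.014, 0.706]
wrist_force: [-14.3, -11.7, 37.2]
width: 0.004
```

>>> step_arm --increments '[{"fingers": 0, "linear": [-15, 0, 0], "twist": [0, 0, 0]}, {"fingers": 0.66, "linear": [-30, 0, 0], "twist": [0, 0, 0]}, {"fingers": 0.66, "linear": [-30, 0, 0], "twist": [0, 0, 0]}, {"fingers": 0.66, "linear": [-30, 0, 0], "twist": [0, 0, 0]}, {"fingers": 0.66, "linear": [-30, 0, 0], "twist": [0, 0, 0]}]'

```text
time_s: 17.2
ee_pos: [0.5053, 0.4145, 0.0302]
eef_rot: [0.014, 0.708, -0.014, 0.706]
wrist_force: [-0.4, -0.3, -0.5]
width: 0.652
```

```bash
python3 - <<'E'
from mv import *
info();go([.5061,.4152,-.006],-.040-np.pi/2,1,tcp=True)
E
```

```text
t 17.2 grasp [505.38 414.47  48.89] q [0.57 0.42 1.45 0.   1.28 0.61] F [-0.43 -0.3  -0.47] M [-0.04 -0.04  0.01] w 0.6521175103721955
[[-0.   -0.   -1.  ]
 [ 0.04  1.   -0.  ]
 [ 1.   -0.04 -0.  ]]
lin [36.19  0.78  0.88] twist [-0.03 -0.21  0.02] | | 36.20838290842513 0.2083319694847301
```

>>> step_arm --increments '[{"fingers": 0.66, "linear": [15, 0.8, 0.9], "twist": [0, -0.2, 0]}, {"fingers": 0.66, "linear": [25, 0.8, 0.9], "twist": [0, -0.2, 0]}, {"fingers": 0.66, "linear": [32, 0.8, 0.9], "twist": [0, -0.2, 0]}, {"fingers": 0.66, "linear": [36, 0.8, 0.9], "twist": [0, -0.2, 0]}, {"fingers": 0.66, "linear": [36, 0.8, 0.9], "twist": [0, -0.2, 0]}]'

```text
time_s: 17.7
ee_pos: [0.5059, 0.4151, -0.0064]
eef_rot: [0.014, 0.707, -0.015, 0.707]
wrist_force: [0.8, 0.9, -0.1]
width: 0.658
```

>>> step_arm --increments '[{"fingers": 0.66, "linear": [3, 0, 0], "twist": [0, 0, 0]}, {"fingers": 0.66, "linear": [6, 0, 0], "twist": [0, 0, 0]}, {"fingers": 0.66, "linear": [8, 0, 0], "twist": [0, 0, 0]}, {"fingers": 0.66, "linear": [8, 0, 0], "twist": [0, 0, 0]}]'

```text
time_s: 18.1
ee_pos: [0.5058, 0.415, -0.0147]
eef_rot: [0.014, 0.707, -0.015, 0.707]
wrist_force: [-0.5, 0.2, -0.3]
width: 0.662
```

>>> step_arm --increments '[{"fingers": 0.66, "linear": [3, 0, 0], "twist": [0, 0, 0]}, {"fingers": 0.66, "linear": [6, 0, 0], "twist": [0, 0, 0]}, {"fingers": 0.66, "linear": [6, 0, 0], "twist": [0, 0, 0]}, {"fingers": 0.2, "linear": [6, 0, 0], "twist": [0, 0, 0]}, {"fingers": 0.0, "linear": [6, 0, 0], "twist": [0, 0, 0]}, {"fingers": 0.0, "linear": [6, 0, 0], "twist": [0, 0, 0]}, {"fingers": 0.0, "linear": [6, 0, 0], "twist": [0, 0, 0]}, {"fingers": 0.0, "linear": [6, 0, 0], "twist": [0, 0, 0]}]'

```text
time_s: 18.9
ee_pos: [0.506, 0.4151, -0.0204]
eef_rot: [0.014, 0.707, -0.015, 0.707]
wrist_force: [0.5, 0.4, 4.0]
width: 0.335
```

```bash
python3 - <<'E'
from mv import *
info()
E
```

```text
t 18.9 grasp [506.   415.07  -1.66] q [ 0.57  0.47  1.49 -0.    1.18  0.61] F [0.53 0.39 3.98] M [-0.07 -0.11 -0.01] w 0.33502999070570116
[[-0.   -0.   -1.  ]
 [ 0.04  1.   -0.  ]
 [ 1.   -0.04 -0.  ]]
```

>>> step_arm --increments '[{"fingers": 0, "linear": [-10, 0, 0], "twist": [0, 0, 0]}, {"fingers": 0, "linear": [-35, 0, 0], "twist": [0, 0, 0]}, {"fingers": 0, "linear": [-75, 0, 0], "twist": [0, 0, 0]}, {"fingers": 0, "linear": [-120, 0, 0], "twist": [0, 0, 0]}, {"fingers": 0, "linear": [-165, 0, 0], "twist": [0, 0, 0]}, {"fingers": 0, "linear": [-210, 0, 0], "twist": [0, 0, 0]}, {"fingers": 0, "linear": [-255, 0, 0], "twist": [0, 0, 0]}, {"fingers": 0, "linear": [-290, 0, 0], "twist": [0, 0, 0]}]'

```text
time_s: 19.7
ee_pos: [0.5058, 0.4151, 0.2732]
eef_rot: [0.014, 0.707, -0.014, 0.707]
wrist_force: [1.1, -0.6, -3.5]
width: 0.333
```

```bash
python3 - <<'E'
from mv import *
info()
a=-.1135;c,s=np.cos(a),np.sin(a)
o=np.array([.6717,.0992])-.12*np.array([-s,c]);print("rack o",o*1e3)
t=o-.092*np.array([c,s]);print("shelf target",t*1e3)
go([*t,.30],a-np.pi/2,1,tcp=True)
E
```

```text
t 19.7 grasp [505.81 415.14 291.86] q [ 0.57  0.31  1.1  -0.    1.73  0.61] F [ 1.1  -0.6  -3.51] M [0.   0.   0.05] w 0.3332964022598753
[[ 0.    0.   -1.  ]
 [ 0.04  1.    0.  ]
 [ 1.   -0.04  0.  ]]
rack o [658.11 -20.03]
shelf target [566.7   -9.61]
lin [ -26.91 -421.94   78.01] twist [ 4.19  0.05 -0.02] | | 429.9356169917402 4.187828164111146
```

>>> step_arm --increments '[{"fingers": 0, "linear": [-30, 0, 0], "twist": [2, 0, 0]}, {"fingers": 0, "linear": [-35, -40, 5], "twist": [4.2, 0, 0]}, {"fingers": 0, "linear": [-35, -85, 13], "twist": [4.2, 0, 0]}, {"fingers": 0, "linear": [-35, -130, 20], "twist": [4.2, 0, 0]}, {"fingers": 0, "linear": [-35, -175, 30], "twist": [4.2, 0, 0]}, {"fingers": 0, "linear": [-35, -220, 40], "twist": [4.2, 0, 0]}, {"fingers": 0, "linear": [-35, -265, 48], "twist": [4.2, 0, 0]}, {"fingers": 0, "linear": [-35, -310, 56], "twist": [4.2, 0, 0]}]'

```text
time_s: 20.5
ee_pos: [0.5487, 0.1013, 0.3085]
eef_rot: [0.04, 0.706, -0.04, 0.706]
wrist_force: [0.3, -0.7, -3.9]
width: 0.336
```

```bash
python3 - <<'E'
from mv import *
info()
go([.5667,-.0096,.30],-.1135-np.pi/2,1,tcp=True)
E
```

```text
t 20.5 grasp [548.7  101.33 327.22] q [0.04 0.1  1.28 0.   1.76 0.16] F [ 0.26 -0.73 -3.91] M [-0.   -0.01 -0.03] w 0.33563219792112187
[[ 0.    0.   -1.  ]
 [ 0.11  0.99  0.  ]
 [ 0.99 -0.11  0.  ]]
lin [   8.49 -108.19   30.44] twist [-0.01  0.04 -0.02] | | 112.71087211250861 0.05008689405515091
```

>>> step_arm --increments '[{"fingers": 0, "linear": [0, -40, 10], "twist": [0, 0, 0]}, {"fingers": 0, "linear": [0, -75, 20], "twist": [0, 0, 0]}, {"fingers": 0, "linear": [0, -100, 28], "twist": [0, 0, 0]}, {"fingers": 0, "linear": [0, -108.2, 30.4], "twist": [0, 0, 0]}, {"fingers": 0, "linear": [0, -108.2, 30.4], "twist": [0, 0, 0]}, {"fingers": 0, "linear": [0, -108.2, 30.4], "twist": [0, 0, 0]}]'

```text
time_s: 21.1
ee_pos: [0.5664, -0.0088, 0.3086]
eef_rot: [0.04, 0.706, -0.04, 0.706]
wrist_force: [-0.2, 0.7, -3.1]
width: 0.341
```

```bash
python3 - <<'E'
from look import *
from sil import *
np.set_printoptions(precision=4,suppress=True)
a,b=shots("8");s=state();print(s["ee_pos"])
p=[s["ee_pos"][0],s["ee_pos"][1],-.1135,s["ee_pos"][2]+.0464-.026]
rg=lambda i:i[:,:,1]/np.maximum(i[:,:,2].astype(float),20)
u=np.vstack([proj("side",T(p,q)) for q in S]);w=(int(u[:,0].min())-8,int(u[:,0].max())+8,int(u[:,1].min())-8,int(u[:,1].max())+8);print(w)
for n,f in(("rg",rg),("sat",lambda i:-lowsat(i)),("bright",lambda i:-i.astype(float).sum(2))):
    print(n,joint([(b,"side",S,w,f,None)],p,[.006,.006,.02,.006],(0,1,2,3)),joint([(b,"side",S,w,f,None)],p,[.006,.006],(0,1)))
go([.5667,-.0096,.20],-.1135-np.pi/2,1,tcp=True)
v=b[w[2]:w[3],w[0]:w[1]];cv2.imwrite("pics/c8.png",cv2.resize(v,None,fx=5,fy=5))
E
```

```text
[ 0.5664 -0.0085  0.3087]
(254, 374, 86, 166)
rg (array([ 0.5692, -0.0071, -0.1468,  0.3277]), [np.float64(0.6095962305393386)]) (array([ 0.569 , -0.0101, -0.1135,  0.3291]), [np.float64(0.6223420883325043)])
sat (array([ 0.5688, -0.0072, -0.1421,  0.3274]), [np.float64(0.7022468713382539)]) (array([ 0.5686, -0.0124, -0.1135,  0.3291]), [np.float64(0.7107538609802698)])
bright (array([ 0.5668, -0.0057, -0.1117,  0.3276]), [np.float64(0.6345620779266177)]) (array([ 0.5683, -0.0083, -0.1135,  0.3291]), [np.float64(0.6350903104873759)])
lin [108.6795  -1.1766   0.2946] twist [ 0.0654  0.0454 -0.036 ] | | 108.686275609564 0.08735773903861406
```

>>> step_arm --increments '[{"fingers": 0, "linear": [25, -0.5, -1], "twist": [0, 0, 0]}, {"fingers": 0, "linear": [50, -0.5, -1], "twist": [0, 0, 0]}, {"fingers": 0, "linear": [75, -0.5, -1], "twist": [0, 0, 0]}, {"fingers": 0, "linear": [95, -0.5, -1], "twist": [0, 0, 0]}, {"fingers": 0, "linear": [108, -0.5, -1], "twist": [0, 0, 0]}, {"fingers": 0, "linear": [113, -0.5, -1], "twist": [0, 0, 0]}, {"fingers": 0, "linear": [113, -0.5, -1], "twist": [0, 0, 0]}, {"fingers": 0, "linear": [113, -0.5, -1], "twist": [0, 0, 0]}]'

```text
time_s: 22.0
ee_pos: [0.5658, -0.0086, 0.1967]
eef_rot: [0.04, 0.705, -0.039, 0.707]
wrist_force: [0.4, -0.3, -2.0]
width: 0.34
```

>>> step_arm --increments '[{"fingers": 0, "linear": [2, 0, 0], "twist": [0, 0, 0]}, {"fingers": 0, "linear": [4, 0, 0], "twist": [0, 0, 0]}, {"fingers": 0, "linear": [6, 0, 0], "twist": [0, 0, 0]}, {"fingers": 0, "linear": [8, 0, 0], "twist": [0, 0, 0]}, {"fingers": 0, "linear": [8, 0, 0], "twist": [0, 0, 0]}]'

```text
time_s: 22.5
ee_pos: [0.5658, -0.0086, 0.1884]
eef_rot: [0.04, 0.705, -0.039, 0.707]
wrist_force: [-0.9, -0.2, -3.9]
width: 0.335
```

```bash
python3 - <<'E'
from mv import *
info()
E
```

```text
t 22.5 grasp [565.73  -8.61 207.06] q [-0.15  0.13  1.48  0.    1.53 -0.04] F [-0.92 -0.2  -3.92] M [ 0.05  0.07 -0.01] w 0.33541485271245075
[[ 0.    0.   -1.  ]
 [ 0.11  0.99  0.  ]
 [ 0.99 -0.11  0.  ]]
```

>>> step_arm --increments '[{"fingers": 0, "linear": [1, 0, 0], "twist": [0, 0, 0]}, {"fingers": 0, "linear": [2, 0, 0], "twist": [0, 0, 0]}, {"fingers": 0, "linear": [3, 0, 0], "twist": [0, 0, 0]}, {"fingers": 0, "linear": [3, 0, 0], "twist": [0, 0, 0]}, {"fingers": 0, "linear": [3.5, 0, 0], "twist": [0, 0, 0]}, {"fingers": 0, "linear": [3.5, 0, 0], "twist": [0, 0, 0]}]'

```text
time_s: 23.1
ee_pos: [0.5658, -0.0087, 0.185]
eef_rot: [0.04, 0.705, -0.039, 0.707]
wrist_force: [-0.3, -0.1, -2.2]
width: 0.338
```

```bash
python3 - <<'E'
from mv import *
info()
E
```

```text
t 23.1 grasp [565.74  -8.66 203.72] q [-0.15  0.14  1.49  0.    1.52 -0.04] F [-0.3  -0.15 -2.25] M [-0.03  0.18 -0.04] w 0.3384516925590939
[[ 0.    0.   -1.  ]
 [ 0.11  0.99  0.  ]
 [ 0.99 -0.11  0.  ]]
```

>>> step_arm --increments '[{"fingers": 0, "linear": [0.8, 0, 0], "twist": [0, 0, 0]}, {"fingers": 0, "linear": [1.5, 0, 0], "twist": [0, 0, 0]}, {"fingers": 0, "linear": [1.5, 0, 0], "twist": [0, 0, 0]}, {"fingers": 0, "linear": [1.5, 0, 0], "twist": [0, 0, 0]}]'

```text
time_s: 23.5
ee_pos: [0.5659, -0.0087, 0.1849]
eef_rot: [0.04, 0.705, -0.04, 0.707]
wrist_force: [-6.5, 0.3, 12.7]
width: 0.339
```

```bash
python3 - <<'E'
from mv import *
info()
E
```

```text
t 23.5 grasp [565.84  -8.66 203.61] q [-0.15  0.13  1.49  0.    1.52 -0.04] F [-6.48  0.34 12.69] M [ 0.03  1.11 -0.  ] w 0.3390521490527589
[[ 0.    0.   -1.  ]
 [ 0.11  0.99  0.  ]
 [ 0.99 -0.11  0.  ]]
```

>>> step_arm --increments '[{"fingers": 0, "linear": [-0.3, 0, 0], "twist": [0, 0, 0]}, {"fingers": 0, "linear": [-0.5, 0, 0], "twist": [0, 0, 0]}, {"fingers": 0.6, "linear": [-0.5, 0, 0], "twist": [0, 0, 0]}, {"fingers": 0.6, "linear": [-0.5, 0, 0], "twist": [0, 0, 0]}, {"fingers": 0.6, "linear": [-0.5, 0, 0], "twist": [0, 0, 0]}, {"fingers": 0.6, "linear": [-0.5, 0, 0], "twist": [0, 0, 0]}]'

```text
time_s: 24.1
ee_pos: [0.5659, -0.0087, 0.1854]
eef_rot: [0.04, 0.705, -0.04, 0.707]
wrist_force: [-0.6, -0.8, 0.3]
width: 0.599
```

>>> step_arm --increments '[{"fingers": 0.6, "linear": [-10, 0, 0], "twist": [0, 0, 0]}, {"fingers": 0.6, "linear": [-25, 0, 0], "twist": [0, 0, 0]}, {"fingers": 0.6, "linear": [-45, 0, 0], "twist": [0, 0, 0]}, {"fingers": 0.6, "linear": [-80, 0, 0], "twist": [0, 0, 0]}, {"fingers": 0.6, "linear": [-120, 0, 0], "twist": [0, 0, 0]}, {"fingers": 0.6, "linear": [-120, 0, -45], "twist": [0, 0, 0]}, {"fingers": 0.6, "linear": [-120, 0, -90], "twist": [0, 0, 0]}, {"fingers": 0.6, "linear": [-120, 0, -140], "twist": [0, 0, 0]}]'

```text
time_s: 24.9
ee_pos: [0.4252, 0.0071, 0.306]
eef_rot: [0.04, 0.704, -0.04, 0.707]
wrist_force: [0.3, 0.5, 1.4]
width: 0.595
```

>>> step_arm --increments '[{"fingers": 0.6, "linear": [0, 40, -30], "twist": [0, 0, 0]}, {"fingers": 0.6, "linear": [0, 85, -60], "twist": [0, 0, 0]}, {"fingers": 0.6, "linear": [0, 130, -80], "twist": [0, 0, 0]}, {"fingers": 0.6, "linear": [0, 175, -80], "twist": [0, 0, 0]}, {"fingers": 0.6, "linear": [0, 220, -80], "twist": [0, 0, 0]}, {"fingers": 0.6, "linear": [0, 250, -80], "twist": [0, 0, 0]}, {"fingers": 0.6, "linear": [0, 250, -80], "twist": [0, 0, 0]}]'

```text
time_s: 25.6
ee_pos: [0.3734, 0.2674, 0.3065]
eef_rot: [0.039, 0.705, -0.038, 0.708]
wrist_force: [0.2, -0.1, -0.3]
width: 0.604
```

```bash
cat > fin.py <<'E'
from look import *
from sil import *
np.set_printoptions(precision=4,suppress=True)
info();a,b=shots("9")
a0=cv2.imread("pics/top0.png");b0=cv2.imread("pics/side0.png")
rg=lambda i:i[:,:,1]/np.maximum(i[:,:,2].astype(float),20)
br=lambda i:-i.astype(float).sum(2)
p=[.5665,-.0095,-.1135,.2055]
for cam,i in(("top",a),("side",b)):
    u=np.vstack([proj(cam,T(p,q)) for q in S]);w=(int(u[:,0].min())-6,int(u[:,0].max())+6,int(u[:,1].min())-6,int(u[:,1].max())+6)
    for f in(rg,br): print(cam,w,joint([(i,cam,S,w,f,None)],p,[.008,.008,.03],(0,1,2)),"z:",joint([(i,cam,S,w,f,None)],p,[.008],(3,)))
q=[.6717,.0992,-.1135,.1555];mk=np.ones((400,640),bool);mk[:,358:]=False;mk[:140]=False
print("bracket",joint([(b,"side",B,(304,358,140,170),lowsat,mk)],q,[.006,.006],(0,3)))
# movement of bowl / jar in side view (pixels)
for n,(x0,x1,y0,y1) in dict(bowl=(282,320,203,230),jar=(374,404,200,242)).items():
    t=b0[y0+3:y1-3,x0+3:x1-3];m=cv2.matchTemplate(b[y0-5:y1+5,x0-5:x1+5],t,cv2.TM_CCOEFF_NORMED);_,v,_,l=cv2.minMaxLoc(m);print(n,v,np.array(l)-8)
E
python3 fin.py
```

```text
t 25.6 grasp [373.2768 267.3819 325.2313] q [ 0.4545 -0.1102  1.4922 -0.0013  1.7554  0.5629] F [ 0.2296 -0.0732 -0.2887] M [0.0035 0.0026 0.0339] w 0.6036349436792499
[[ 0.0044  0.0007 -1.    ]
 [ 0.1084  0.9941  0.0011]
 [ 0.9941 -0.1084  0.0043]]
top (249, 355, 172, 240) (array([ 0.5658, -0.0082, -0.1118,  0.2055]), [np.float64(0.6029994235817497)]) z: (array([ 0.5665, -0.0095, -0.1135,  0.1952]), [np.float64(0.6021917013273694)])
top (249, 355, 172, 240) (array([ 0.5648, -0.0081, -0.1103,  0.2055]), [np.float64(0.7234290939573642)]) z: (array([ 0.5665, -0.0095, -0.1135,  0.1929]), [np.float64(0.7252591320751509)])
side (260, 371, 123, 203) (array([ 0.5657, -0.0081, -0.111 ,  0.2055]), [np.float64(0.5947901856300493)]) z: (array([ 0.5665, -0.0095, -0.1135,  0.2064]), [np.float64(0.5963801716571162)])
side (260, 371, 123, 203) (array([ 0.5687, -0.0092, -0.1188,  0.2055]), [np.float64(0.6164068404593638)]) z: (array([ 0.5665, -0.0095, -0.1135,  0.2039]), [np.float64(0.6229029765914295)])
bracket (array([ 0.6875,  0.0992, -0.1135,  0.1487]), [np.float64(0.8923095729381572)])
bowl 0.979648232460022 [0 0]
jar 0.996379554271698 [0 0]
```

```bash
python3 -c "
from station import *
print(close_job())"
```

```text
the job is handed in; nothing more can be done
None
```

I hooked the loose bracket into the bare upright, pressed it home, set the shelf down on both brackets, released it, backed away and handed the job in at about 25.7 s. No verdict was reported.

**Bracket:**
- The rear face met the upright where I expected, with 14 N of push. The downward press stopped with 25 N.
- A side-camera fit afterwards put its lower edge at 153.7 mm. The design height is 155.5 mm, and the fitted bracket read 155.1 mm in the same camera, so the height is inside tolerance.

**Shelf:**
- It touched the brackets at the expected height with about 13 N while still gripped, then I released it.
- Final fits from both cameras put it within about 3 mm in depth and sideways, and within 0.005 rad of its place. The side camera put the height within 2 mm.

**Checks that failed or disagreed:**
- **Shelf grasp:** the first two tries closed on nothing. The real fingertips are about 31 mm short of the reported TCP. I found this by touching a slat and then lowered the hand by that much.
- **Bracket grip:** for the same reason the bracket must have been gripped nearer its top edge than planned, but it still went in.
- **Final shelf fits:** these were noisy because of clutter. The top camera's height estimate read about 10–13 mm low, but it is a weak measure from above.
- **Final bracket fit:** a last fit after the shelf was on was unusable, because the shelf hides the bracket.
- **Ware:** the bowl and jar showed no shift in the side view. I did not check the mug.
- **Picture limit:** the last two scenes were checked by numbers only, because I had used all 12 viewings.

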